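# Shut and latch the sample carrier

## Robot

A 7-joint arm with a two-finger parallel gripper is mounted at the origin on a cart in front of the work surface, level with it; the furniture and walls round the work are solid. World frame = base frame: x ahead of the robot, y to its left, z up, the work surface at z = 0. Lengths are in m, angles in rad, forces in N, time in s.
With the tool pointing down it reaches from about 0.4 to 0.85 m from the base axis. Payload 10.4 kg.
Tool frame: the origin (TCP) lies midway between the tips of the shut fingers; the grasp point (between the pads) lies 19 mm behind it; y points along the fingers, x is the direction in which the jaws open and shut, and the axes are right-handed (so a half turn about y gives the same grasp; the last joint's range is limited). The gripper opens to 87 mm and grips with 3 to 60 N. Pads are 19 mm wide; open, the fingers measure 117 mm over their backs; the gripper's body (75 mm by 190 mm) begins 51 mm behind the grasp point.
Start: joints at [-1.227, 0.332, -0.065, 1.46, 0.022, 1.35, -0.088], TCP at [0.224, 0.583, 0.223] pointing down, gripper open.
Joint ranges: [-2.6, 2.6], [-0.5, 2.12], [-1.47, 1.34], [0.16, 2.42], [-1.27, 4.41], [0.06, 2.06], [-2.6, 2.6]. Speed limits (rad/s): [2.22, 2.22, 2.79, 2.79, 3.14, 3.14, 3.14].

## Interface

Orientations are given as a unit quaternion [x, y, z, w].
In Python, from bench import r gives the robot as it stands. The module is installed in compiled form; this text tells all that it offers.
- The arm moves only by the tool arm_command, never from a script. Its argument "deltas" is one flat list of numbers, 6 for each row, row after row: the shift along the tool's x, y, z in m, then the turn, a rotation vector about the tool's x, y, z in degrees. In form: [tx, ty, tz, ax, ay, az, tx, ty, tz, ax, ay, az, ...]. A call has 1 to 8 rows; each row is the pose to reach, as a shift and turn from the pose commanded when the call began, along the tool's axes at that moment; what a row does not reach only later rows make up. A row lasts 1/8 s, in which the tool goes at most 62.5 mm and 10.7 degrees, less where a joint would pass 70% of its speed; a pose out of reach is approached as far as the arm can. A call with a gripper value outside its range is refused whole. "hand" is the opening, from 0 (shut) to 1 (fully open), set as the call begins (left out, the last holds). The fingers move at their own pace and stop on an object; "grip_force" is the grip in N (left out, the last holds). Time passes only in rows, so rows that repeat a pose let the fingers close. It gives the time, the measured TCP pose, the force and the opening at its end, in the units of the state.
- r.read_state(): the state, without advancing time (a new reading comes with each control period).
- r.camera(name): name is "scene" or "top" or "wrist"; returns a dict with "image" (480x640x3 uint8, red, green, blue), "intrinsics" (3x3 intrinsics, pixels), "world_from_camera" (4x4, takes a point from camera to world coordinates); the wrist camera has in their place "hand_eye" (4x4, takes a point from camera to tool coordinates, whose origin is the TCP and whose axes are the tool frame's). Camera axes: x right, y down, z forward; pixel columns grow to the right and rows downward; lengths in m; the calibration is good to about 2 mm. A picture is of the moment at which its call begins: read the wrist's pose just before it. There is no depth.
- r.close_job(): hands the job in, once; it reports no verdict.
Trained networks look in a picture, given as the dict that the camera call returned (one of the last four; its "shot" number tells which), for a name from the list of things; names that differ only in an ending like _2 or _b are one class to them, and where a whole thing is asked for, a point or a joint stands for the part that bears it (a point fixed in the world has none). Each returns a list of dicts, best first, with "conf" (0 to 1); they miss things now and then, are a little off and sometimes report something else, mostly with a low value. They report only what shows in the picture. A call takes as long as a camera call.
- r.boxes_of(picture, query): "centre" ([row, column] in pixels, amid what is visible of it).
- r.regions_of(picture, query): "region" (480x640 bool, what is visible of it) and "centre" ([row, column] in pixels, amid what is visible of it).
The state is a dict: "time": time; "joint_positions": joint angles; "joint_vel": joint speeds; "joint_torque": joint torques, N m; "ee_pos": TCP position; "eef_rot": TCP orientation; "ft_force": force on the tool from outside, world axes, zero at the start; "torque": the same for the moment, N m; "width": finger opening in m.
Only numpy, scipy, OpenCV 4.12 (cv2) and the standard library are available. Lean on these libraries where they do the work, as an engineer would, in place of code of your own. Each camera call takes 0.05 s, during which the arm holds its last target.

## Task

Press the blue lid of the grey sample carrier down onto its rubber seal, lay the latch's wire bail over the keeper on the lid so that its bar sits behind the keeper's lip and prove it with a gentle downward tug on the bail (about 8 N, held a moment). Let go of it so that it stays hooked, then press (do not pinch) the red lever paddle down until it snaps home and holds the lid tight. Feel your way and stay gentle: never lean hard on the lid, never yank the hooked bail (15 N is too much), never force the lever against its stop, and leave the things standing round about where they are.

Things in the scene. Friction and masses are not known exactly. Their poses are not given: they have to be found in the camera images.
- case: Grey carrier body, 150 (own x) x 110 (y) x 110 mm, fixed to the worktop, with a black rubber seal 9 mm proud of its rim. Origin: centre of its underside, on the worktop. Own z is up; own -x points out of the front, where the latch is (about towards the robot's right); own y runs along all hinge axes. Front face at own x = -75 mm, lid hinge at own x = +75, z = 115 mm.
- lid (a joint): Blue lid's hinge angle, rad: 0 = pulled tight in the designed position, about 0.027 = lying on the uncompressed seal, grows as it opens. The hinge is stiff (about 0.25 N m) so the lid stays where it is left. At the front edge the seal yields about 6 N per mm.
- lid_front (a point): Point on the lid's upper face, in its middle across, 45 mm behind the lid's front edge: a good place to press. The lid is 16 mm thick, 152 mm from hinge to front edge, 112 mm wide; at angle 0 its upper face is 131 mm above the worktop.
- keeper_seat (a point): Nominal seat of the bail's bar in the steel keeper on the lid's front: 11 mm out from the lid's front face, 4 mm below the lid's upper face. The keeper is a 22 mm wide ledge with an upturned lip; the groove between lid face and lip is open upwards. Ledge 2.5 mm below this point. The keeper is screwed through slots and may sit up to 2 mm higher or lower than told: feel for it.
- keeper_lip (a point): Nominal top of the keeper's lip, mid-thickness. The lip is 3 mm thick with a round top, stands 5.5 mm above the ledge; its inner side is 2.5 mm farther out than keeper_seat. Opposite it, behind the groove, a 22 mm wide guide plate leans back over the lid to 14 mm above keeper_seat: a bar pushed in against it slides down into the groove. Same 2 mm doubt in height.
- bail_pin (a point): Pin on which the bail turns, on the lever, 22 mm from the pivot axis. Seen along the axis it lies 41.6 degrees from the handle's direction, towards the case; with the lever home it is below the pivot and 3.7 mm nearer the case than it. The lever follows when the bail is moved.
- lever_pivot (a point): Lever's pivot axis on the front of the case, 88 mm above the worktop and 14 mm out from the front face.
- lever (a joint): Lever angle, rad: 0 = home against its stop, grows as it swings out and up. At 0 the handle points down and 32 degrees (0.5585 rad) outwards; at 1.0 about level, outwards. Friction 0.03 N m. With the bail hooked and the lid lying on the free seal it is near 1.0; pressing it home then takes up to about 12 N at the paddle, falls off past the dead centre (0.24 rad), and it then holds itself.
- paddle (a point): Middle of the outer (upper when open) face of the lever's red paddle, 66 mm from the pivot axis; the paddle is 22 mm wide, 26 mm long, 7 mm thick, and the handle ends 79 mm from the pivot.
- bail_bar (a point): Middle of the bail's round cross-bar, 5 mm thick, which goes into the keeper. The bail is two 4 mm wires 27 mm apart, 60.7 mm long from bail_pin to this bar. A weak spring (about 0.2 N at the bar) tips the free bail outwards, to 40 degrees above the handle, so it flips out again unless the bar is down behind the lip.
- bail_tab (a point): Centre of the bail's red T-grip, a round bar 34 mm long along the hinge axis, 12 mm thick with flat ends, 23 mm beyond the cross-bar in line with the bail. Pinch it end to end (34 mm), so that it can turn between the pads; keep the fingertips above the lid.
- small_bottle_mid (a point): Bystander: small blue-capped bottle, 48 x 48 x 97 mm; point half-way up.
- timer_mid (a point): Bystander: white timer, 62 x 62 x 18 mm; point half-way up.
- tape_roll_mid (a point): Bystander: roll of green tape, 71 mm across, 19 mm high; point half-way up.
- petri_mid (a point): Bystander: petri dish, 91 mm across, 15 mm high; point half-way up.

How it is judged:
On the way, in this order (a step that is already met when the one before it is completed fails the run):
1. the lid lies on its seal (lid angle under 0.045 rad) (value of joint lid below 0.045 rad), for 0.2 s.
2. bail tugged in the keeper: over 4 N between bail and lid by the fingers, bar within 5 mm of the nominal seat in height, not over 2 mm farther out, lever over 0.6 rad (x of bail_bar in the frame of keeper_seat between -0.002 and 0.012 m and z of bail_bar in the frame of keeper_seat between -0.005 and 0.005 m and value of joint lever above 0.6 rad and contact force between bail and lid above 4 N and contact force between the fingers and bail above 0.1 N), for 0.15 s.
3. bail let go and still hooked: fingers off it, bar in the groove as before, lever still over 0.6 rad (x of bail_bar in the frame of keeper_seat between -0.002 and 0.012 m and z of bail_bar in the frame of keeper_seat between -0.005 and 0.005 m and value of joint lever above 0.6 rad and contact force between the fingers and bail below 0.1 N), for 0.2 s.
At the end, for the whole second after the job is handed in: The lever is home against its stop (under 0.06 rad) and at rest, the bail's bar is in the keeper's groove (within 5 mm of the nominal seat's height, not over 2 mm farther out), and the lid is drawn down into the seal (lid angle under 0.02 rad, the seal's free height being about 0.027) (value of joint lever below 0.06 rad and value of joint lid below 0.02 rad and x of bail_bar in the frame of keeper_seat above -0.002 m and z of bail_bar in the frame of keeper_seat below 0.005 m and velocity of joint lever below 0.05 rad/s); the robot touches nothing.
It fails at once if the lid pressed by the fingers with more than 25 N (contact force between the fingers and lid above 25 N).
It fails at once if the hooked bail yanked: more than 15 N between bail and lid while the fingers are on the bail (contact force between bail and lid above 15 N and contact force between the fingers and bail above 0.1 N).
It fails at once if the lever forced or squeezed: more than 25 N between fingers and lever (while the fingers are off the bail) (contact force between the fingers and lever above 25 N and contact force between the fingers and bail below 0.1 N).
It fails at once if a bystander (bottle, timer, tape roll, petri dish) pushed more than 30 mm (distance of any of small_bottle_mid, timer_mid, tape_roll_mid, petri_mid from where it was at the start of the episode above 0.03 m).
It also fails if it takes over 67 s, if anything falls off the work surface, if the arm or the gripper's body presses on something with over 40 N, if the wrist force passes 120 N, or if a joint passes its speed limit or range.

## Working session

There is one attempt and no reset: what is moved stays moved. The work goes in short steps, Python scripts to look and compute and a tool call to move; the robot and the scene stay as the last step left them, time stands still between calls to the robot, and variables do not carry over. Pictures are saved under pics/ and viewed, and the job is handed in when it is done.

Besides the shell and the picture viewer there is one more tool, called by a JSON object that holds its "api" and its "payload", one argument or row to a line. arm_command: Moves the arm, as the interface text tells. Its arguments: {"type":"object","properties":{"deltas":{"type":"array","items":{"type":"number"}},"hand":{"type":"number"},"grip_force":{"type":"number"}},"required":["deltas"]}

```bash
mkdir -p pics
cat > h.py <<'E'
import numpy as np, cv2
from scipy.spatial.transform import Rotation as R
from bench import r
def save(p,n): cv2.imwrite('pics/'+n+'.png',p['image'][:,:,::-1])
E
python3 - <<'E'
from h import *
s=r.read_state()
for k,v in s.items(): print(k,np.round(v,4))
for c in ['scene','top','wrist']:
    p=r.camera(c); save(p,c+'0'); print(c,p['intrinsics'].round(1).tolist())
    print(np.round(p.get('world_from_camera',p.get('hand_eye')),4).tolist())
    for q in ['case','lid','lid_front','keeper_seat','keeper_lip','bail_pin','lever_pivot','paddle','bail_bar','bail_tab','small_bottle_mid','timer_mid','tape_roll_mid','petri_mid']:
        b=r.boxes_of(p,q)
        print(q,[(np.round(x['centre']).tolist(),round(x['conf'],2)) for x in b[:2]])
print(r.read_state()['time'])
E
```

```text
time 0.0
joint_positions [-1.2266  0.3329 -0.0647  1.461   0.0216  1.3499 -0.0885]
joint_vel [ 0.0002 -0.0011  0.     -0.0003  0.0003 -0.0005 -0.0012]
joint_torque [-1.30000e-03 -6.23256e+01  2.38000e-02 -3.89911e+01 -6.14000e-02
  3.95000e-02  1.00000e-04]
ee_pos [0.224  0.583  0.2217]
eef_rot [ 0.5831  0.4    -0.4009 -0.5825]
ft_force [ 0.6716  1.0486 -0.529 ]
torque [ 0.0247 -0.0097 -0.0082]
width 0.0869
scene [[560.2, 0.0, 320.2], [0.0, 560.2, 228.6], [0.0, 0.0, 1.0]]
[[0.8155, 0.4384, -0.3778, 1.0172], [0.5786, -0.6323, 0.5151, -0.6927], [-0.0131, -0.6387, -0.7694, 1.1749], [0.0, 0.0, 0.0, 1.0]]
case [([243.0, 281.0], 0.76)]
lid [([218.0, 288.0], 0.89), ([268.0, 250.0], 0.71)]
lid_front [([216.0, 289.0], 0.96)]
keeper_seat [([217.0, 289.0], 0.85)]
keeper_lip [([214.0, 288.0], 0.86), ([272.0, 240.0], 0.54)]
bail_pin [([271.0, 249.0], 0.79)]
lever_pivot [([243.0, 286.0], 0.67)]
paddle [([269.0, 253.0], 0.72), ([215.0, 287.0], 0.47)]
bail_bar []
bail_tab []
small_bottle_mid [([347.0, 278.0], 0.79)]
timer_mid [([340.0, 192.0], 0.84)]
tape_roll_mid [([172.0, 351.0], 0.9), ([242.0, 28
[... 518 characters left out ...]
, 383.0], 0.8)]
bail_bar [([248.0, 384.0], 0.43), ([247.0, 334.0], 0.28)]
bail_tab []
small_bottle_mid [([204.0, 408.0], 0.52), ([250.0, 331.0], 0.31)]
timer_mid [([266.0, 432.0], 0.78), ([247.0, 339.0], 0.34)]
tape_roll_mid [([278.0, 223.0], 0.67)]
petri_mid [([260.0, 191.0], 0.76)]
wrist [[371.3, 0.0, 314.1], [0.0, 371.3, 238.2], [0.0, 0.0, 1.0]]
[[1.0, 0.0001, 0.001, -0.0006], [-0.001, -0.29, 0.957, -0.1635], [0.0004, -0.957, -0.29, 0.0782], [0.0, 0.0, 0.0, 1.0]]
case []
lid []
lid_front []
keeper_seat []
keeper_lip []
bail_pin []
lever_pivot []
paddle []
bail_bar []
bail_tab []
small_bottle_mid []
timer_mid []
tape_roll_mid [([410.0, 174.0], 0.44)]
petri_mid [([401.0, 235.0], 0.74)]
2.25
```

Run:
```python
import cv2
for n,(r0,r1,c0,c1) in {'scene0':(130,370,150,450),'top0':(180,310,250,450)}.items():
    i=cv2.imread(f'pics/{n}.png')[r0:r1,c0:c1]
    f=min(800/i.shape[1],600/i.shape[0]); cv2.imwrite(f'pics/{n}z.png',cv2.resize(i,None,fx=f,fy=f,interpolation=cv2.INTER_CUBIC)); print(f)
```

```text
2.5
4.0
```

View pics/scene0.png

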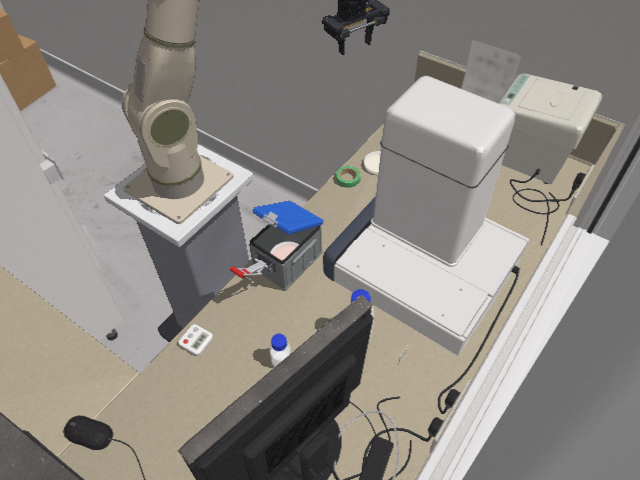

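View pics/top0.png

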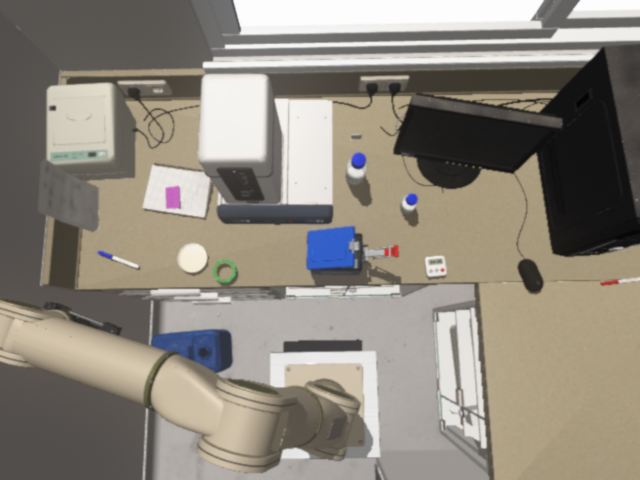

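View pics/wrist0.png

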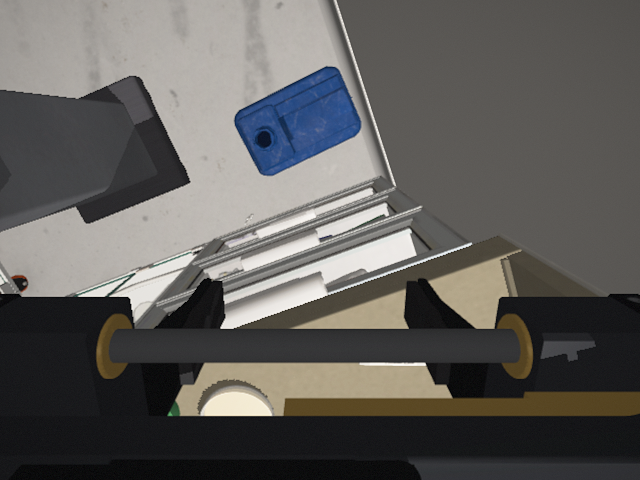

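View zooms.

View pics/scene0z.png

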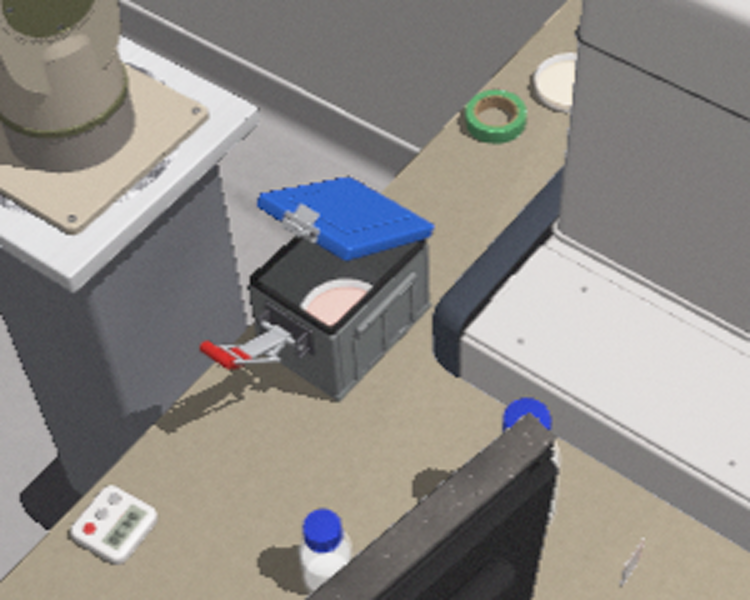

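View pics/top0z.png

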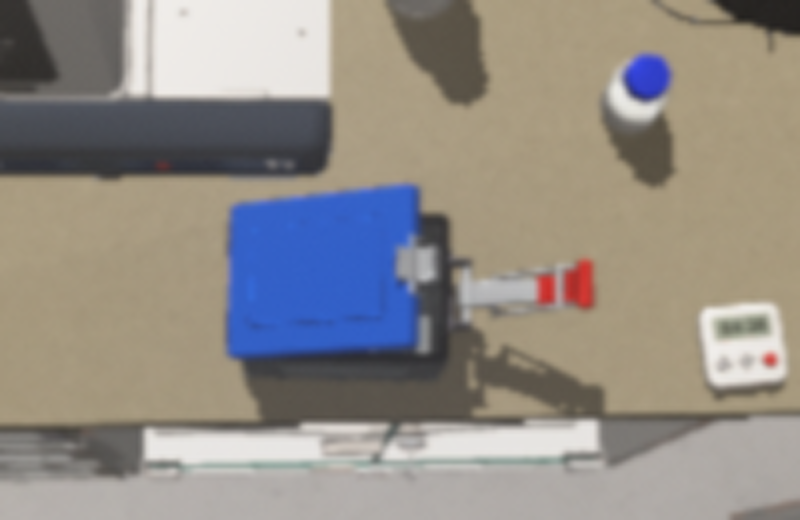

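Run:
```python
from h import *
s=r.read_state(); print(R.from_quat(s['eef_rot']).as_matrix().round(3))
```

```text
[[ 0.359  0.    -0.933]
 [ 0.933  0.     0.359]
 [ 0.    -1.     0.   ]]
```

```bash
cat > model.py <<'E'
import numpy as np
# case-frame points (m)
def lidp(u,y,w,a): # u: distance forward from hinge, w height above hinge plane (face 0.016)
    return np.array([0.075-u*np.cos(a)+w*np.sin(a), y, 0.115+u*np.sin(a)+w*np.cos(a)])
A0=np.radians(32); AP=np.radians(41.6)
def d(t): return np.array([-np.sin(t),0,-np.cos(t)])
PIV=np.array([-0.089,0,0.088])
def pin(q): return PIV+0.022*d(A0+q-AP)
def paddle(q): return PIV+0.066*d(A0+q)
def W(p,P):
    x,y,t=P; c,s=np.cos(t),np.sin(t)
    return np.array([x+c*p[0]-s*p[1], y+s*p[0]+c*p[1], p[2]])
def proj(K,T,X):
    c=T[:3,:3].T@(X-T[:3,3]); return np.array([K[0,0]*c[0]/c[2]+K[0,2],K[1,1]*c[1]/c[2]+K[1,2]])
K={'top':np.array([[487.6,0,317.8],[0,487.6,235.7],[0,0,1]]),'scene':np.array([[560.2,0,320.2],[0,560.2,228.6],[0,0,1]])}
T={'scene':np.array([[0.8155, 0.4384, -0.3778, 1.0172], [0.5786, -0.6323, 0.5151, -0.6927], [-0.0131, -0.6387, -0.7694, 1.1749], [0.0, 0.0, 0.0, 1.0]]),
'top':np.array([[-0.0172, -0.981, 0.1931, 0.2103], [-0.9998, 0.0184, 0.0044, 0.0014], [-0.0079, -0.193, -0.9812, 1.4999], [0.0, 0.0, 0.0, 1.0]])}
E
cat > fit0.py <<'E'
from model import *
from scipy.optimize import least_squares
tz=lambda c,r:('top',c/4+250,r/4+180); sz=lambda c,r:('scene',c/2.5+150,r/2.5+130)
def feats(v):
    a,q,b=v
    F=[]
    f=lambda y,u:lidp(u,y,0.016,a)
    F+=[(tz(418,186),f(-.056,.152)),(tz(418,350),f(.056,.152)),(tz(231,206),f(-.056,0)),(tz(229,356),f(.056,0))]
    F+=[(sz(258,196),f(.056,.152)),(sz(350,250),f(-.056,.152)),(sz(350,178),f(.056,0)),(sz(433,229),f(-.056,0))]
    F+=[(sz(340,398),np.array([-.075,-.055,0])),(sz(333,331),np.array([-.075,-.055,.110])),(sz(252,287),np.array([-.075,.055,.110]))]
    tab=pin(q)+0.0837*d(b)
    F+=[(tz(588,262),tab+[0,-.017,0]),(tz(588,304),tab+[0,.017,0]),(sz(204,347),tab+[0,.017,0]),(sz(238,362),tab+[0,-.017,0])]
    pd=paddle(q); 
    F+=[(tz(546,288),pd)]
    return F
def res(v):
    return np.concatenate([proj(K[c[0]],T[c[0]],W(X,v[:3]))-c[1:] for c,X in feats(v[3:])])
o=least_squares(res,[.5,0,1.57,.6,1.1,2.2],loss='soft_l1')
print(o.x.round(4)); print(res(o.x).reshape(-1,2).round(1).tolist())
v=o.x
P=v[:3]
q,b=v[4:]
for n,p in dict(pivot=PIV,tab=pin(q)+.0837*d(b),paddle=paddle(q),bar=pin(q)+.0607*d(b),lidfront=lidp(.152,0,.016,v[3])).items(): print(n,p.round(3),W(p,P).round(3))
E
python3 fit0.py
```

```text
[ 0.4364 -0.0447  1.5369  0.5707  1.6012  2.3798]
[[-0.6, -1.2], [-0.7, -1.1], [-0.3, -0.7], [-0.6, 0.6], [-1.1, -0.1], [-0.4, 0.7], [-0.9, -1.5], [1.2, -1.9], [0.1, 2.6], [0.1, 3.5], [-2.4, -1.0], [-0.5, -1.1], [-0.3, 0.4], [-0.2, -0.7], [-2.7, 0.7], [0.3, -0.6]]
pivot [-0.089  0.     0.088] [ 0.433 -0.134  0.088]
tab [-0.169  0.     0.146] [ 0.431 -0.213  0.146]
paddle [-0.144  0.     0.125] [ 0.432 -0.188  0.125]
bar [-0.153  0.     0.129] [ 0.431 -0.197  0.129]
lidfront [-0.044  0.     0.211] [ 0.435 -0.089  0.211]
```

{"api": "arm_command", "payload": {
  "deltas": [-0.533,-0.078,-0.433,0,70.9,0,-0.533,-0.078,-0.433,0,70.9,0,-0.533,-0.078,-0.433,0,70.9,0,-0.533,-0.078,-0.433,0,70.9,0,-0.533,-0.078,-0.433,0,70.9,0,-0.533,-0.078,-0.433,0,70.9,0,-0.533,-0.078,-0.433,0,70.9,0,-0.533,-0.078,-0.433,0,70.9,0],
  "hand": 0,
  "grip_force": 20
}}

```text
time: 3.25
ee_pos: [0.3786, 0.1091, 0.2795]
eef_rot: [-0.707, 0.012, -0.013, 0.707]
ft_force: [1.7, 0.5, 0.3]
width: 0.0146
```

```bash
cat > go.py <<'E'
# usage: go.py x y z [tilt_deg]  -> tool-frame deltas from current measured pose to target; tilt: tool about tool x
import sys
from h import *
v=[float(a) for a in sys.argv[1:]]
s=r.read_state(); M=R.from_quat(s['eef_rot'])
t=np.radians(-1.94); X=np.array([np.cos(t),np.sin(t),0]);Y=np.array([0,0,-1.]);Z=np.cross(X,Y)
G=R.from_matrix(np.array([X,Y,Z]).T)
if len(v)>3: G=G*R.from_euler('x',v[3],degrees=True)
d=M.inv().apply(np.array(v[:3])-s['ee_pos']); w=(M.inv()*G).as_rotvec(degrees=True)
print('t',round(s['time'],2),'pos',s['ee_pos'].round(4),'F',s['ft_force'].round(2),'w',round(s['width'],4),'q',np.round(s['joint_positions'],2))
print('delta',d.round(4),w.round(2))
E
python3 go.py .437 -.07 .30
```

```text
t 3.25 pos [0.3786 0.1091 0.2795] F [1.72 0.47 0.28] w 0.0146 q [-0.82 -0.26  0.35  1.93  0.09  1.45 -0.52]
delta [ 0.0647 -0.0207 -0.1769] [-0.06 -0.08  0.04]
```

{"api": "arm_command", "payload": {
  "deltas": [0.064,-0.02,-0.177,0,0,0,0.064,-0.02,-0.177,0,0,0,0.064,-0.02,-0.177,0,0,0,0.064,-0.02,-0.177,0,0,0]
}}

```text
time: 3.75
ee_pos: [0.4369, -0.0724, 0.2997]
eef_rot: [-0.707, 0.014, -0.015, 0.707]
ft_force: [-0.7, 1.4, 0.1]
width: 0.0003
```

```bash
python3 go.py .437 -.07 .30
python3 - <<'E'
from h import *
p=r.camera('wrist'); save(p,'w1')
for q in ['lid','lid_front','keeper_seat','paddle','bail_bar','bail_tab','small_bottle_mid']:
    print(q,[(np.round(x['centre']).tolist(),round(x['conf'],2)) for x in r.boxes_of(p,q)[:2]])
print(r.read_state()['time'], r.read_state()['ee_pos'])
E
```

```text
t 3.75 pos [ 0.4369 -0.0724  0.2997] F [-0.73  1.41  0.1 ] w 0.0003 q [-0.7  -0.19  0.67  1.81  0.12  1.48 -0.09]
delta [ 0.     -0.0003  0.0024] [-0.01 -0.41  0.1 ]
lid [([177.0, 311.0], 0.83)]
lid_front [([179.0, 313.0], 0.67)]
keeper_seat [([179.0, 310.0], 0.81)]
paddle []
bail_bar []
bail_tab []
small_bottle_mid [([373.0, 466.0], 0.59)]
4.15 [ 0.43619937 -0.06701887  0.29886771]
```

View pics/w1.png

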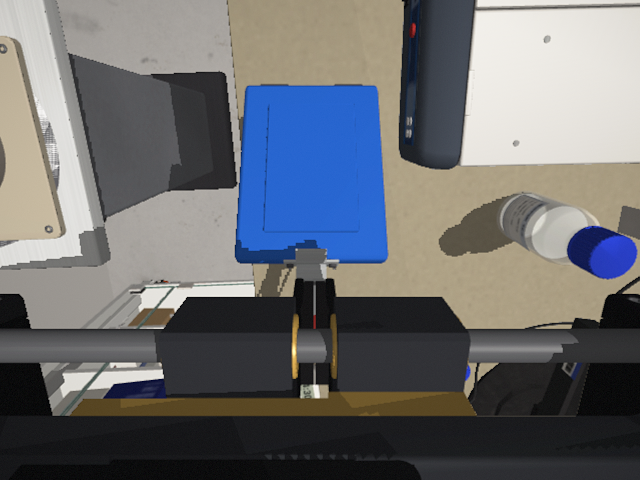

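{"api": "arm_command", "payload": {
  "deltas": [0,0.05,0,0,0,0,0,0.09,0,0,0,0,0,0.102,0,0,0,0,0,0.114,0,0,0,0,0,0.126,0,0,0,0,0,0.138,0,0,0,0,0,0.15,0,0,0,0,0,0.155,0,0,0,0]
}}

```text
time: 5.15
ee_pos: [0.436, -0.0679, 0.1432]
eef_rot: [0.707, -0.012, 0.012, -0.707]
ft_force: [-0.6, -0.7, 1.3]
width: 0.0004
```

```bash
python3 go.py .437 -.07 .134
```

```text
t 5.15 pos [ 0.436  -0.0679  0.1432] F [-0.57 -0.72  1.27] w 0.0004 q [-0.69 -0.06  0.74  2.06  0.04  1.13 -0.01]
delta [ 0.0011  0.0092 -0.0021] [ 0.01  0.02 -0.05]
```

{"api": "arm_command", "payload": {
  "deltas": [0,0.003,0,0,0,0,0,0.006,0,0,0,0,0,0.008,0,0,0,0,0,0.008,0,0,0,0]
}}

```text
time: 5.65
ee_pos: [0.4363, -0.0678, 0.1359]
eef_rot: [-0.707, 0.012, -0.012, 0.707]
ft_force: [0.5, -0.5, 0.8]
width: 0.0004
```

```bash
python3 go.py .437 -.07 .134
```

```text
t 5.65 pos [ 0.4363 -0.0678  0.1359] F [ 0.53 -0.46  0.75] w 0.0004 q [-0.69 -0.04  0.74  2.06  0.03  1.11  0.  ]
delta [ 0.0008  0.0019 -0.0022] [-0.01  0.02 -0.  ]
```

{"api": "arm_command", "payload": {
  "deltas": [0,0.001,0,0,0,0,0,0.002,0,0,0,0]
}}

```text
time: 5.9
ee_pos: [0.4364, -0.0679, 0.134]
eef_rot: [-0.707, 0.012, -0.012, 0.707]
ft_force: [-1.3, -1.1, 3.2]
width: 0.0005
```

{"api": "arm_command", "payload": {
  "deltas": [0,0.001,0,0,0,0,0,0.001,0,0,0,0]
}}

```text
time: 6.15
ee_pos: [0.4364, -0.068, 0.1333]
eef_rot: [-0.707, 0.012, -0.012, 0.707]
ft_force: [-2.3, -0.8, 6.8]
width: 0.0005
```

{"api": "arm_command", "payload": {
  "deltas": [0,0.0005,0,0,0,0,0,0.0005,0,0,0,0,0,0.0005,0,0,0,0]
}}

```text
time: 6.52
ee_pos: [0.4364, -0.0681, 0.1331]
eef_rot: [-0.707, 0.012, -0.012, 0.707]
ft_force: [-3.5, -1.2, 9.4]
width: 0.0005
```

```bash
python3 go.py .431 -.213 .24
```

```text
t 6.53 pos [ 0.4364 -0.0681  0.1331] F [-3.53 -1.24  9.4 ] w 0.0005 q [-0.69 -0.04  0.74  2.07  0.03  1.1   0.  ]
delta [-0.0006 -0.107  -0.145 ] [-0.01  0.01  0.  ]
```

{"api": "arm_command", "payload": {
  "deltas": [0,-0.06,0,0,0,0,0,-0.12,-0.03,0,0,0,0,-0.12,-0.08,0,0,0,0,-0.12,-0.08,0,0,0],
  "hand": 0.8
}}

```text
time: 7.02
ee_pos: [0.4334, -0.1515, 0.2533]
eef_rot: [-0.707, 0.013, -0.015, 0.707]
ft_force: [-0.0, 0.8, 0.2]
width: 0.0329
```

```bash
python3 go.py .431 -.213 .24
python3 - <<'E'
from h import *
s=r.read_state();print(s['ee_pos'],s['eef_rot'])
p=r.camera('wrist'); save(p,'w2')
for q in ['lid','keeper_seat','keeper_lip','paddle','bail_bar','bail_tab','lever_pivot']:
    print(q,[(np.round(x['centre']).tolist(),round(x['conf'],2)) for x in r.boxes_of(p,q)[:2]])
p=r.camera('top'); save(p,'t2')
p=r.camera('scene'); save(p,'s2')
for n,(r0,r1,c0,c1) in {'s2':(180,300,200,350),'t2':(200,300,280,430)}.items():
    i=cv2.imread(f'pics/{n}.png')[r0:r1,c0:c1]
    cv2.imwrite(f'pics/{n}z.png',cv2.resize(i,None,fx=5,fy=5,interpolation=cv2.INTER_CUBIC))
s=r.read_state();print(s['time'],s['ee_pos'])
E
```

```text
t 7.03 pos [ 0.4334 -0.1515  0.2533] F [-0.05  0.77  0.21] w 0.0329 q [-0.65 -0.15  0.82  1.87  0.11  1.38  0.11]
delta [-0.      0.0133 -0.0616] [-0.01 -0.3   0.12]
[ 0.43342637 -0.15146438  0.25334797] [-0.70689289  0.0131012  -0.0145933   0.70704868]
lid [([92.0, 311.0], 0.9)]
keeper_seat [([92.0, 310.0], 0.71)]
keeper_lip [([94.0, 309.0], 0.56)]
paddle [([264.0, 310.0], 0.56)]
bail_bar [([287.0, 310.0], 0.74)]
bail_tab [([288.0, 311.0], 0.59)]
lever_pivot [([110.0, 314.0], 0.92)]
7.525 [ 0.43366365 -0.14744834  0.25232137]
```

View pics/w2.png

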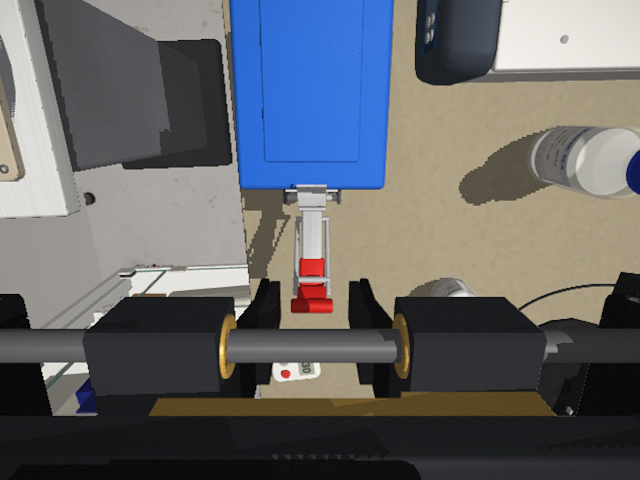

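View pics/s2z.png

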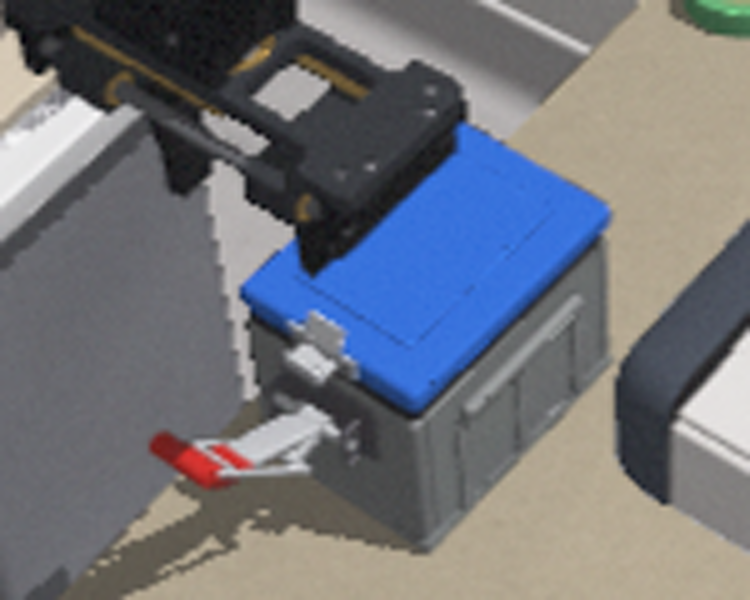

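View pics/t2z.png

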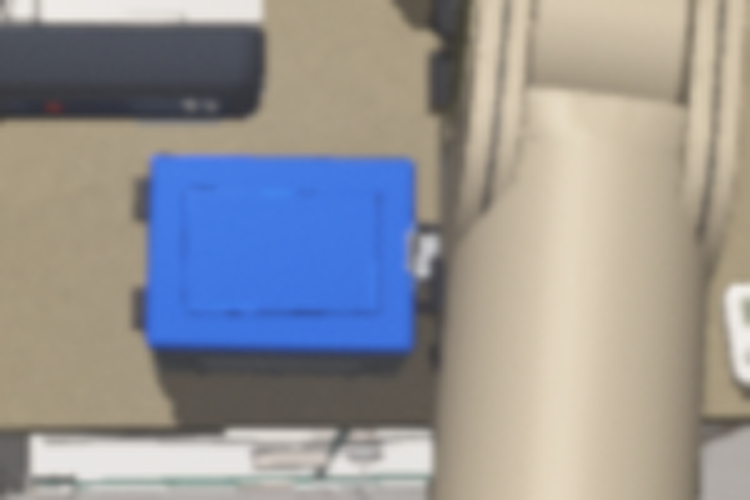

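```bash
cat > fit1.py <<'E'
from model import *
from scipy.optimize import least_squares
from scipy.spatial.transform import Rotation as R
K['wrist']=np.array([[371.3,0,314.1],[0,371.3,238.2],[0,0,1]])
HE=np.array([[1.0,0.0001,0.001,-0.0006],[-0.001,-0.29,0.957,-0.1635],[0.0004,-0.957,-0.29,0.0782],[0,0,0,1]])
M=np.eye(4);M[:3,:3]=R.from_quat([-0.70689289,0.0131012,-0.0145933,0.70704868]).as_matrix();M[:3,3]=[0.43342637,-0.15146438,0.25334797]
T['wrist']=M@HE
tz=lambda c,r:('top',c/5+280,r/5+200); sz=lambda c,r:('scene',c/5+200,r/5+180); w=lambda c,r:('wrist',c,r)
def feats(v):
    q,b=v; a=.025
    f=lambda y,u:lidp(u,y,0.016,a)
    F=[(tz(152,156),f(-.056,0)),(tz(412,158),f(-.056,.152)),(tz(413,347),f(.056,.152)),(tz(148,347),f(.056,0))]
    F+=[(sz(415,396),f(-.056,.152)),(sz(610,208),f(-.056,0)),(sz(243,291),f(.056,.152)),(sz(430,550),np.array([-.075,-.055,0]))]
    F+=[(w(241,187),f(.056,.152)),(w(385,187),f(-.056,.152))]
    tab=pin(q)+.0837*d(b); bar=pin(q)+.0607*d(b)
    F+=[(w(292,306),tab+[0,.017,0]),(w(332,306),tab+[0,-.017,0]),(w(313,281),bar)]
    F+=[(sz(158,443),tab+[0,.017,0]),(sz(207,473),tab+[0,-.017,0])]
    F+=[(w(312,268),paddle(q))]
    return F
def res(v):
    return np.concatenate([proj(K[c[0]],T[c[0]],W(X,v[:3]))-c[1:] for c,X in feats(v[3:])])
o=least_squares(res,[.4364,-.0447,1.537,1.5,2.3],loss='soft_l1')
v=o.x;print(v.round(4)); print(res(v).reshape(-1,2).round(1).tolist())
P=v[:3]; q,b=v[3:]
print('bail above handle deg',np.degrees(b-A0-q))
for n,p in dict(pivot=PIV,tab=pin(q)+.0837*d(b),paddle=paddle(q),bar=pin(q)+.0607*d(b),lidfront=lidp(.152,0,.016,.025),seat=lidp(.163,0,.012,.025)).items(): print(n,p.round(4),W(p,P).round(4))
E
python3 fit1.py
```

```text
[ 0.4363 -0.0426  1.5313  1.61    2.3317]
[[-0.7, -0.7], [0.4, -0.3], [0.1, 0.9], [-0.9, -0.0], [-0.2, 0.4], [0.8, -0.9], [-1.6, -1.4], [0.4, 1.2], [-2.1, 1.5], [0.7, 1.6], [-0.5, -0.0], [1.2, -0.1], [-0.6, -1.6], [-0.6, 0.1], [0.6, 1.6], [0.4, -1.9]]
bail above handle deg 9.35152915282828
pivot [-0.089  0.     0.088] [ 0.4328 -0.1315  0.088 ]
tab [-0.1714  0.      0.1429] [ 0.4295 -0.2139  0.1429]
paddle [-0.1436  0.      0.1251] [ 0.4306 -0.1861  0.1251]
bar [-0.1548  0.      0.127 ] [ 0.4302 -0.1973  0.127 ]
lidfront [-0.0766  0.      0.1348] [ 0.4333 -0.1191  0.1348]
seat [-0.0876  0.      0.1311] [ 0.4328 -0.1302  0.1311]
```

```bash
python3 go.py .430 -.214 .20; python3 go.py .430 -.214 .133
```

```text
t 7.53 pos [ 0.4337 -0.1474  0.2523] F [ 0.57  0.04 -0.21] w 0.0676 q [-0.65 -0.14  0.82  1.87  0.11  1.37  0.11]
delta [-0.0015  0.0523 -0.0666] [ 0.    0.07 -0.01]
t 7.53 pos [ 0.4337 -0.1474  0.2523] F [ 0.57  0.04 -0.21] w 0.0676 q [-0.65 -0.14  0.82  1.87  0.11  1.37  0.11]
delta [-0.0015  0.1193 -0.0666] [ 0.    0.07 -0.01]
```

{"api": "arm_command", "payload": {
  "deltas": [-0.001,0.02,-0.04,0,0,0,-0.001,0.05,-0.067,0,0,0,-0.001,0.08,-0.067,0,0,0,-0.001,0.1,-0.067,0,0,0,-0.001,0.118,-0.067,0,0,0,-0.001,0.118,-0.067,0,0,0]
}}

```text
time: 8.28
ee_pos: [0.4296, -0.2145, 0.1336]
eef_rot: [0.707, -0.013, 0.011, -0.707]
ft_force: [-0.0, 0.3, 0.2]
width: 0.0697
```

```bash
python3 go.py .430 -.214 .133
python3 - <<'E'
from h import *
p=r.camera('wrist'); save(p,'w3'); i=p['image'][150:450,150:500,::-1]; cv2.imwrite('pics/w3z.png',cv2.resize(i,None,fx=2,fy=2))
E
```

```text
t 8.28 pos [ 0.4296 -0.2145  0.1336] F [-0.01  0.25  0.18] w 0.0697 q [-0.56  0.1   1.    1.98 -0.1   1.11  0.44]
delta [0.0003 0.0006 0.0005] [ 0.02  0.03 -0.14]
```

View pics/w3z.png

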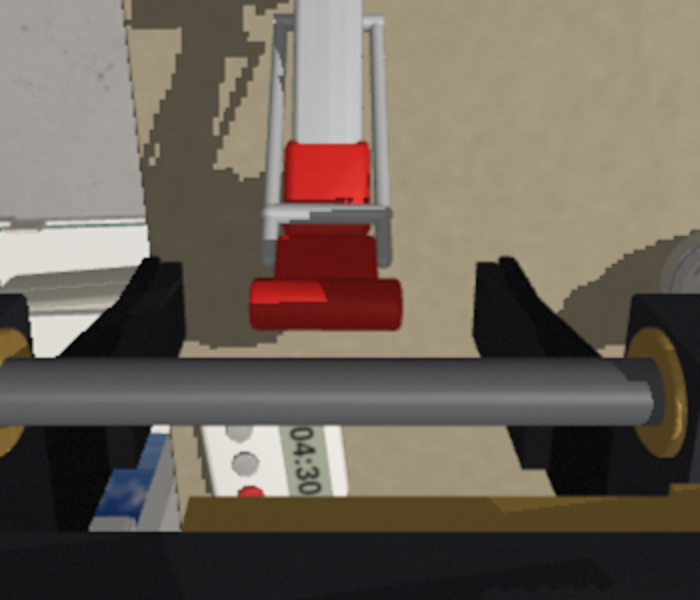

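{"api": "arm_command", "payload": {
  "deltas": [0,0,0,0,0,0,0,0,0,0,0,0,0,0,0,0,0,0,0,0,0,0,0,0,0,0,0,0,0,0,0,0,0,0,0,0],
  "hand": 0.3,
  "grip_force": 15
}}

```text
time: 9.07
ee_pos: [0.4298, -0.2148, 0.1342]
eef_rot: [-0.707, 0.012, -0.012, 0.707]
ft_force: [-3.5, 0.4, 0.3]
width: 0.0339
```

```bash
python3 go.py .430 -.214 .133
python3 - <<'E'
from h import *
p=r.camera('wrist'); save(p,'w4'); i=p['image'][150:450,150:500,::-1]; cv2.imwrite('pics/w4z.png',cv2.resize(i,None,fx=2,fy=2))
E
```

```text
t 9.07 pos [ 0.4298 -0.2148  0.1342] F [-3.51  0.43  0.32] w 0.0339 q [-0.56  0.1   1.    1.98 -0.1   1.11  0.44]
delta [0.0002 0.0012 0.0008] [-0.02 -0.   -0.07]
```

View pics/w4z.png

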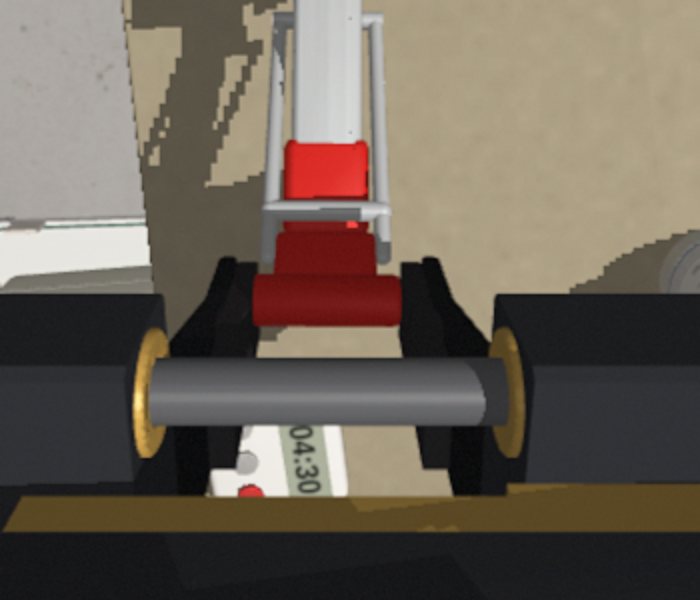

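```bash
cat > ik.py <<'E'
import sys
from model import *
P=(0.4363,-0.0426,1.5313)
def ik(bx,bz):
    B=np.array([bx,0,bz])-PIV; D=np.hypot(B[0],B[2])
    al=np.arccos((D*D+.022**2-.0607**2)/(2*D*.022)); th=np.arctan2(B[2],B[0])
    best=None
    for s in (1,-1):
        p=.022*np.array([np.cos(th+s*al),0,np.sin(th+s*al)])
        if B[0]*p[2]-B[2]*p[0]>0:
            tab=p+(B-p)*83.7/60.7
            ang=np.arctan2(-p[0],-p[2])%(2*np.pi)
            return PIV+tab, ang+AP-A0
def tcp(bx,bz,e=.0087,f=.0009):
    t,q=ik(bx,bz); w=W(t,P); return np.array([w[0],w[1]-f,w[2]-e]),q
if __name__=='__main__':
    v=[float(a) for a in sys.argv[1:]]
    t0=np.array(v[:3]); # current tcp (cmd)
    from scipy.spatial.transform import Rotation as R
    c=np.radians(-1.94); X=np.array([np.cos(c),np.sin(c),0]);Y=np.array([0,0,-1.]);Z=np.cross(X,Y)
    for i in range(3,len(v),2):
        w,q=tcp(v[i],v[i+1]); w[0]-=.0005
        dd=w-t0; print('bar',v[i:i+2],'q',round(q,3),'tcp',w.round(4),'tool delta',np.round([dd@X,dd@Y,dd@Z],4))
E
python3 ik.py .4298 -.2148 .1342 -.1548 .127 -.142 .137 -.13 .146 -.118 .15 -.105 .15 -.095 .149 -.0885 .147 -.088 .142 -.0877 .138 -.0876 .1311
```

```text
bar [-0.1548, 0.127] q 1.609 tcp [ 0.429  -0.2148  0.1342] tool delta [-0.0008  0.     -0.0001]
bar [-0.142, 0.137] q 1.599 tcp [ 0.4297 -0.1972  0.148 ] tool delta [-0.0007 -0.0138  0.0176]
bar [-0.13, 0.146] q 1.754 tcp [ 0.4304 -0.1806  0.1591] tool delta [-0.0006 -0.0249  0.0342]
bar [-0.118, 0.15] q 1.816 tcp [ 0.431  -0.1641  0.1641] tool delta [-0.0005 -0.0299  0.0507]
bar [-0.105, 0.15] q 1.811 tcp [ 0.4317 -0.1462  0.1642] tool delta [-0.0004 -0.03    0.0687]
bar [-0.095, 0.149] q 1.848 tcp [ 0.4323 -0.1324  0.1625] tool delta [-0.0003 -0.0283  0.0824]
bar [-0.0885, 0.147] q 1.855 tcp [ 0.4326 -0.1235  0.1597] tool delta [-0.0003 -0.0255  0.0914]
bar [-0.088, 0.142] q 1.637 tcp [ 0.4327 -0.1228  0.1546] tool delta [-0.0002 -0.0204  0.0921]
bar [-0.0877, 0.138] q 1.441 tcp [ 0.4327 -0.1227  0.1507] tool delta [-0.0002 -0.0165  0.0922]
bar [-0.0876, 0.1311] q 0.986 tcp [ 0.4326 -0.1244  0.1444] tool delta [-0.0003 -0.0102  0.0904]
```

```bash
python3 ik.py .4298 -.2148 .1342 -.142 .132 -.13 .136 -.118 .139 -.105 .142 -.097 .143 -.09 .143 -.0875 .141
```

```text
bar [-0.142, 0.132] q 1.395 tcp [ 0.4297 -0.1976  0.1428] tool delta [-0.0007 -0.0086  0.0172]
bar [-0.13, 0.136] q 1.318 tcp [ 0.4304 -0.1813  0.1489] tool delta [-0.0006 -0.0147  0.0335]
bar [-0.118, 0.139] q 1.315 tcp [ 0.431  -0.1648  0.153 ] tool delta [-0.0005 -0.0188  0.05  ]
bar [-0.105, 0.142] q 1.439 tcp [ 0.4317 -0.1465  0.1562] tool delta [-0.0004 -0.022   0.0683]
bar [-0.097, 0.143] q 1.548 tcp [ 0.4322 -0.1353  0.1567] tool delta [-0.0003 -0.0225  0.0796]
bar [-0.09, 0.143] q 1.648 tcp [ 0.4326 -0.1255  0.1559] tool delta [-0.0003 -0.0217  0.0893]
bar [-0.0875, 0.141] q 1.599 tcp [ 0.4327 -0.1221  0.1535] tool delta [-0.0002 -0.0193  0.0927]
```

Good: lever stays under about 1.65 along this path. Stage one to the point just outside the lip.

{"api": "arm_command", "payload": {
  "deltas": [-0.0005,-0.004,0.008,0,0,0,-0.0005,-0.0086,0.017,0,0,0,-0.0005,-0.012,0.025,0,0,0,-0.0005,-0.015,0.0335,0,0,0,-0.0005,-0.017,0.042,0,0,0,-0.0005,-0.019,0.05,0,0,0,-0.0005,-0.021,0.06,0,0,0,-0.0005,-0.022,0.068,0,0,0],
  "hand": 0.25,
  "grip_force": 20
}}

```text
time: 10.12
ee_pos: [0.4321, -0.146, 0.1565]
eef_rot: [-0.707, 0.012, -0.012, 0.707]
ft_force: [-3.7, -1.2, -2.8]
width: 0.0339
```

```bash
python3 go.py .4317 -.1465 .1562
python3 - <<'E'
from h import *
s=r.read_state();print(s['ee_pos'].tolist(),s['eef_rot'].tolist())
p=r.camera('wrist'); save(p,'w5'); i=p['image'][100:400,150:500,::-1]; cv2.imwrite('pics/w5z.png',cv2.resize(i,None,fx=2,fy=2))
p=r.camera('scene'); save(p,'s5'); i=p['image'][200:280,220:320,::-1]; cv2.imwrite('pics/s5z.png',cv2.resize(i,None,fx=7,fy=7,interpolation=cv2.INTER_CUBIC))
E
```

```text
t 10.12 pos [ 0.4321 -0.146   0.1565] F [-3.71 -1.21 -2.84] w 0.0339 q [-0.68 -0.04  0.91  2.01  0.04  1.16  0.18]
delta [-0.0004  0.0003 -0.0005] [-0.01  0.04 -0.01]
[0.4321471936606416, -0.1460196651941531, 0.1564510626387425] [-0.7069569999136174, 0.011743687741039354, -0.011671447729632724, 0.7070627011653727]
```

View pics/w5z.png

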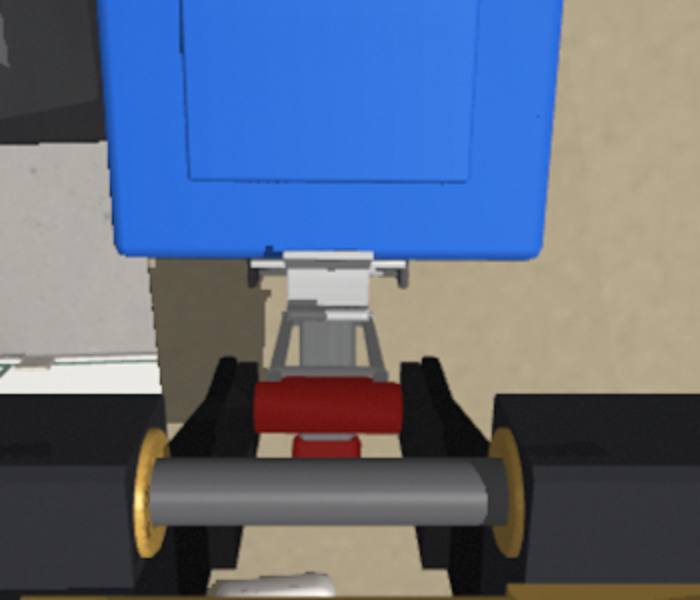

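View pics/s5z.png

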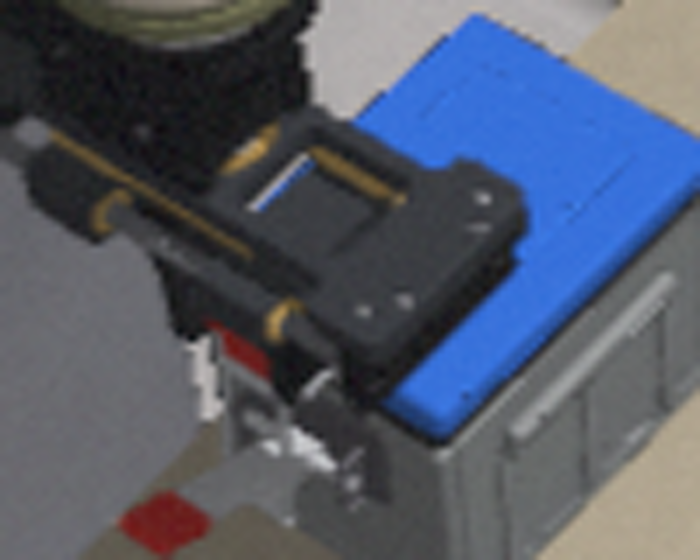

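```bash
cat > pj.py <<'E'
from model import *
from ik import ik,P
from scipy.spatial.transform import Rotation as R
K['wrist']=np.array([[371.3,0,314.1],[0,371.3,238.2],[0,0,1]])
HE=np.array([[1.0,0.0001,0.001,-0.0006],[-0.001,-0.29,0.957,-0.1635],[0.0004,-0.957,-0.29,0.0782],[0,0,0,1]])
def setw(pos,quat):
    M=np.eye(4);M[:3,:3]=R.from_quat(quat).as_matrix();M[:3,3]=pos;T['wrist']=M@HE
def pw(X): return proj(K['wrist'],T['wrist'],W(X,P))
E
python3 - <<'E'
from pj import *
setw([0.43215,-0.14602,0.15645],[-0.70696,0.01174,-0.01167,0.70706])
z=lambda p:((p-[150,100])*2).round(1)
t,q=ik(-.105,.142)
print('bar',z(pw(np.array([-.105,0,.142]))),'tab',z(pw(t)),'lip',z(pw(lidp(.167,0,.015,.025))),'seat',z(pw(lidp(.163,0,.012,.025))),'lidedge',z(pw(lidp(.152,.056,.016,.025))),z(pw(lidp(.152,-.056,.016,.025))),'pad',z(pw(paddle(q))),'lip2up',z(pw(lidp(.167,0,.017,.025))),'guide',z(pw(lidp(.150,0,.026,.025))))
E
```

```text
bar [329.9 371.1] tab [330.3 404.5] lip [330.2 312.4] seat [330.3 294.7] lidedge [114.  257.1] [547.  259.8] pad [328.6 465.9] lip2up [330.2 314.8] guide [330.9 260.4]
```

{"api": "arm_command", "payload": {
  "deltas": [0,-0.0015,0.004,0,0,0,0,-0.002,0.008,0,0,0,0,-0.002,0.012,0,0,0,0,-0.0015,0.016,0,0,0,0,-0.001,0.02,0,0,0,0,0,0.023,0,0,0,0,0.001,0.0245,0,0,0,0,0.001,0.0245,0,0,0]
}}

```text
time: 11.22
ee_pos: [0.4331, -0.1221, 0.1555]
eef_rot: [-0.707, 0.012, -0.012, 0.707]
ft_force: [-3.3, -0.7, 0.4]
width: 0.0337
```

```bash
cat > look.py <<'E'
import sys
from h import *
n=sys.argv[1]
s=r.read_state();print(s['time'],s['ee_pos'].round(5).tolist(),s['eef_rot'].round(5).tolist(),s['ft_force'].round(1),s['width'])
p=r.camera('wrist'); save(p,n); i=p['image'][100:400,150:500,::-1]; cv2.imwrite(f'pics/{n}z.png',cv2.resize(i,None,fx=2,fy=2))
E
python3 look.py w6
```

```text
11.225 [0.43312, -0.1221, 0.15553] [-0.70691, 0.01167, -0.01182, 0.70711] [-3.3 -0.7  0.4] 0.033697920378265966
```

View pics/w6z.png

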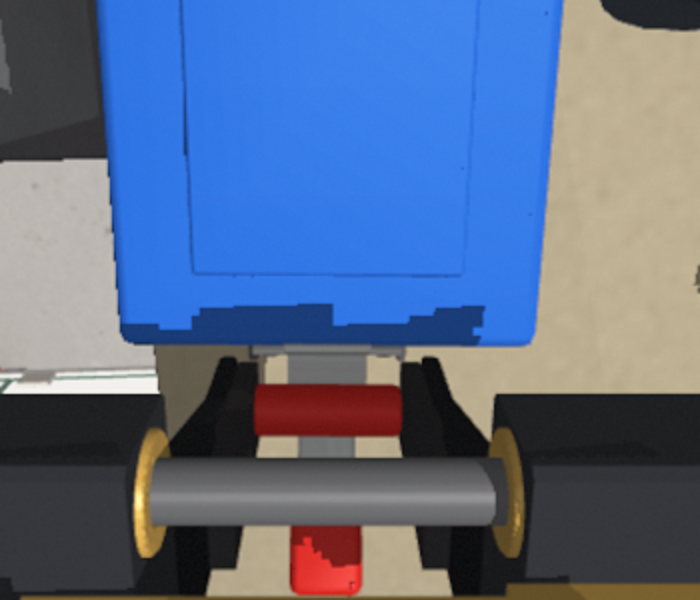

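{"api": "arm_command", "payload": {
  "deltas": [0,0.0015,0,0,0,0,0,0.003,-0.0003,0,0,0,0,0.0045,-0.0005,0,0,0,0,0.0055,-0.0005,0,0,0]
}}

```text
time: 11.78
ee_pos: [0.4331, -0.1226, 0.1499]
eef_rot: [-0.707, 0.012, -0.012, 0.707]
ft_force: [-3.9, -0.4, 2.2]
width: 0.0337
```

{"api": "arm_command", "payload": {
  "deltas": [0,0.001,-0.0003,0,0,0,0,0.002,-0.0007,0,0,0]
}}

```text
time: 12.02
ee_pos: [0.4332, -0.1229, 0.1482]
eef_rot: [-0.707, 0.012, -0.012, 0.707]
ft_force: [-5.7, 4.2, 9.3]
width: 0.0336
```

{"api": "arm_command", "payload": {
  "deltas": [0,-0.0015,0,0,0,0,0,-0.0025,0.001,0,0,0,0,-0.0025,0.002,0,0,0]
}}

```text
time: 12.4
ee_pos: [0.433, -0.1219, 0.1504]
eef_rot: [0.707, -0.012, 0.012, -0.707]
ft_force: [-2.2, -1.6, -2.4]
width: 0.0334
```

```bash
python3 look.py w7
```

```text
12.4 [0.43298, -0.12193, 0.1504] [0.70723, -0.01189, 0.01197, -0.70678] [-2.2 -1.6 -2.4] 0.03342233280352713
```

View pics/w7z.png

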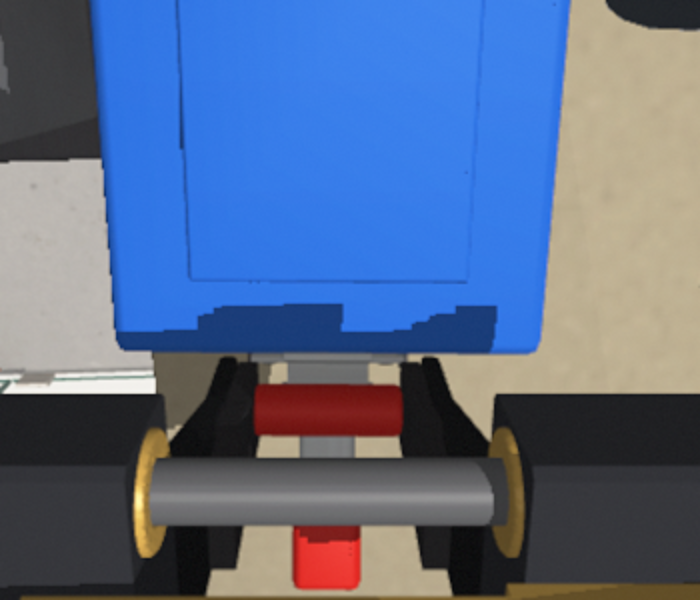

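{"api": "arm_command", "payload": {
  "deltas": [0,0,0.001,0,0,0,0,0,0.002,0,0,0,0,0.001,0.002,0,0,0,0,0.002,0.002,0,0,0]
}}

```text
time: 12.95
ee_pos: [0.4331, -0.1194, 0.1485]
eef_rot: [-0.707, 0.012, -0.012, 0.707]
ft_force: [-3.1, -1.1, 0.5]
width: 0.0336
```

Already past the earlier contact height with no force. Lower further, a millimetre at a time.

{"api": "arm_command", "payload": {
  "deltas": [0,0.0005,-0.0003,0,0,0,0,0.001,-0.0005,0,0,0]
}}

```text
time: 13.2
ee_pos: [0.4331, -0.1198, 0.1475]
eef_rot: [-0.707, 0.012, -0.012, 0.707]
ft_force: [-2.7, 0.0, 1.3]
width: 0.0331
```

{"api": "arm_command", "payload": {
  "deltas": [0,0.0005,-0.0003,0,0,0,0,0.001,-0.0005,0,0,0]
}}

```text
time: 13.45
ee_pos: [0.4331, -0.1203, 0.1465]
eef_rot: [-0.707, 0.012, -0.012, 0.707]
ft_force: [-3.3, 2.0, 1.9]
width: 0.0337
```

{"api": "arm_command", "payload": {
  "deltas": [0,0.0005,-0.0002,0,0,0,0,0.001,-0.0004,0,0,0]
}}

```text
time: 13.7
ee_pos: [0.4331, -0.1206, 0.1455]
eef_rot: [-0.707, 0.012, -0.012, 0.707]
ft_force: [-4.3, 2.2, 3.4]
width: 0.0336
```

{"api": "arm_command", "payload": {
  "deltas": [0,0.0005,-0.0002,0,0,0,0,0.0008,-0.0004,0,0,0]
}}

```text
time: 13.95
ee_pos: [0.4332, -0.1209, 0.1449]
eef_rot: [-0.707, 0.012, -0.012, 0.707]
ft_force: [-4.4, 3.7, 9.3]
width: 0.0335
```

```bash
python3 look.py w8
```

```text
13.95 [0.43315, -0.12089, 0.14495] [-0.7067, 0.01173, -0.01177, 0.70732] [-4.4  3.7  9.3] 0.03347489175894983
```

View pics/w8z.png

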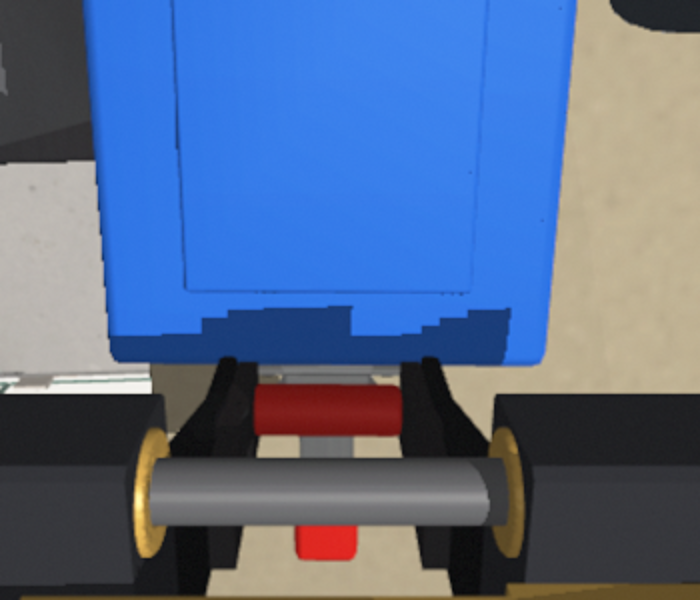

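{"api": "arm_command", "payload": {
  "deltas": [0,0,0.0004,0,0,0,0,0,0.0006,0,0,0,0,0,0.0006,0,0,0,0,0,0.0006,0,0,0]
}}

```text
time: 14.5
ee_pos: [0.4331, -0.1207, 0.1449]
eef_rot: [-0.707, 0.012, -0.012, 0.707]
ft_force: [-6.5, 1.2, 6.8]
width: 0.0338
```

Run:
```python
from pj import *
setw([0.43315,-.12089,.14495],[-0.7067,0.01173,-0.01177,0.70732])
z=lambda p:((p-[150,100])*2).round(1)
for q in (.8,.9,1.,1.1,1.2,1.4): 
    e=PIV+.079*d(A0+q); b=PIV+.053*d(A0+q)
    n=np.array([-np.sin(A0+q+np.pi/2),0,-np.cos(A0+q+np.pi/2)])*.0035
    print(q,'tip',z(pw(e))[1],'tip+n',z(pw(e+n))[1],z(pw(e-n))[1])
for B in [(-.0876,.1311),(-.0876,.1331),(-.0916,.137),(-.0876,.1351)]:
    t,q=ik(*B); print(B,round(q,2),'tab',z(pw(t)))
```

```text
0.8 tip 520.1 tip+n 527.5 512.9
0.9 tip 536.2 tip+n 543.2 529.3
1.0 tip 551.4 tip+n 558.0 545.0
1.1 tip 565.6 tip+n 571.7 559.7
1.2 tip 578.5 tip+n 584.0 573.2
1.4 tip 599.6 tip+n 603.5 595.8
(-0.0876, 0.1311) 0.99 tab [330.2 415.8]
(-0.0876, 0.1331) 1.14 tab [330.2 416.2]
(-0.0916, 0.137) 1.31 tab [330.1 444.2]
(-0.0876, 0.1351) 1.28 tab [330.3 417.7]
```

{"api": "arm_command", "payload": {
  "deltas": [-0.0008,0.0003,0,0,0,0,-0.0008,0.0003,0,0,0,0,-0.0008,0.0003,0,0,0,0]
}}

```text
time: 14.88
ee_pos: [0.433, -0.1207, 0.1449]
eef_rot: [-0.707, 0.011, -0.012, 0.707]
ft_force: [-3.2, 2.0, 6.7]
width: 0.0341
```

{"api": "arm_command", "payload": {
  "deltas": [0,-0.0005,0,0,0,0,0,-0.0005,0,0,0,0]
}}

```text
time: 15.12
ee_pos: [0.4328, -0.1207, 0.145]
eef_rot: [0.707, -0.011, 0.012, -0.707]
ft_force: [0.1, 1.8, 0.7]
width: 0.0334
```

{"api": "arm_command", "payload": {
  "deltas": [0,0,0,0,0,0,0,0,0,0,0,0,0,0,0,0,0,0,0,0,0,0,0,0],
  "hand": 0.7
}}

```text
time: 15.62
ee_pos: [0.4322, -0.1207, 0.1448]
eef_rot: [-0.707, 0.012, -0.012, 0.707]
ft_force: [0.3, -0.9, 0.3]
width: 0.0593
```

```bash
python3 look.py w9
```

```text
15.625 [0.43222, -0.12073, 0.14482] [-0.707, 0.01186, -0.01185, 0.70701] [ 0.3 -0.9  0.3] 0.05932826236254449
```

View pics/w9z.png

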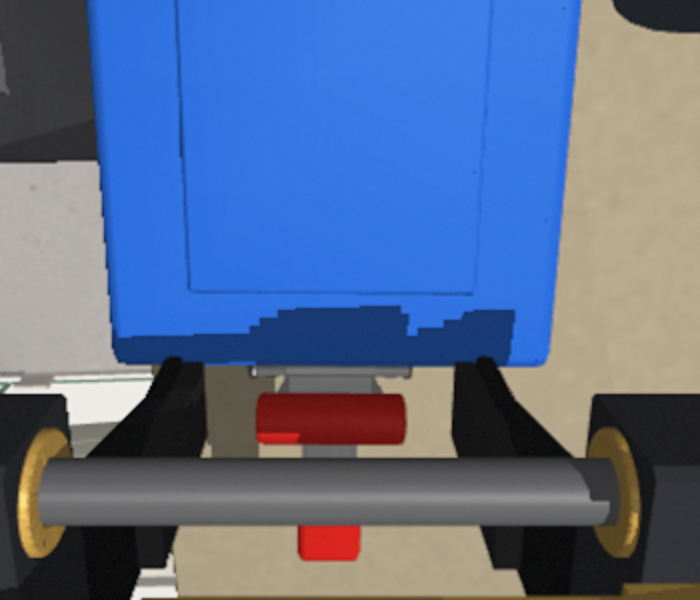

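{"api": "arm_command", "payload": {
  "deltas": [0,-0.02,0,0,0,0,0,-0.05,0,0,0,0,0,-0.08,0,0,0,0,0,-0.08,0,0,0,0]
}}

```text
time: 16.18
ee_pos: [0.4334, -0.1208, 0.2266]
eef_rot: [-0.707, 0.011, -0.013, 0.707]
ft_force: [-1.3, 0.1, -0.3]
width: 0.0611
```

```bash
python3 go.py .4305 -.205 .14 35;python3 look.py w10
```

```text
t 16.18 pos [ 0.4334 -0.1208  0.2266] F [-1.32  0.13 -0.25] w 0.0611 q [-0.71 -0.16  0.82  1.93  0.12  1.32  0.04]
delta [-0.0004  0.0865 -0.0843] [34.95  0.09  0.19]
16.175 [0.43337, -0.1208, 0.22663] [-0.70671, 0.01056, -0.01305, 0.7073] [-1.3  0.1 -0.3] 0.06105400622125122
```

View pics/w10z.png

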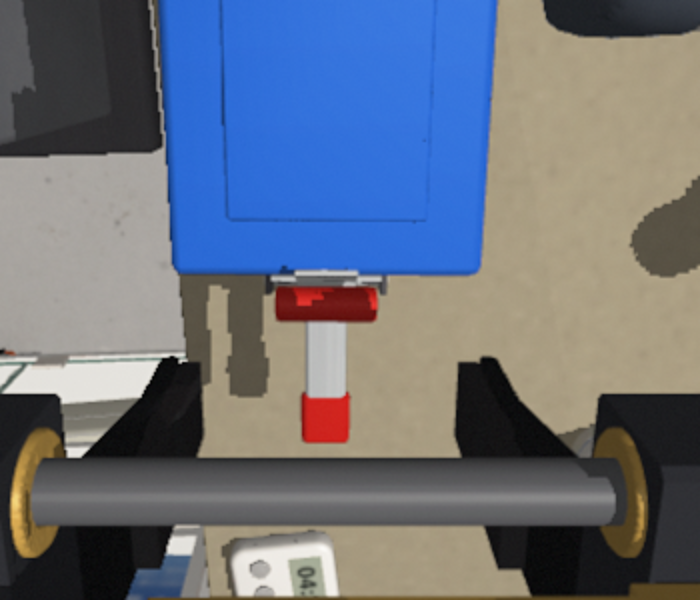

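{"api": "arm_command", "payload": {
  "deltas": [0,0.01,-0.04,9,0,0,0,0.03,-0.084,18,0,0,0,0.06,-0.084,27,0,0,0,0.086,-0.084,35,0,0,0,0.086,-0.084,35,0,0],
  "hand": 0
}}

```text
time: 16.85
ee_pos: [0.4288, -0.2049, 0.1359]
eef_rot: [-0.46, 0.009, -0.015, 0.888]
ft_force: [0.4, 0.6, 0.4]
width: 0.0191
```

```bash
python3 go.py .4305 -.205 .14 35;python3 look.py w11
python3 - <<'E'
from pj import *
setw([0.43337,-.1208,.22663],[-0.70671,0.01056,-0.01305,0.7073])
z=lambda p:((p-[150,100])*2).round(1)
t,q=ik(-.0876,.1311)
print('tab',z(pw(t)))
for q in (.9,1.,1.1): print(q,z(pw(PIV+.053*d(A0+q))),z(pw(paddle(q))),z(pw(PIV+.079*d(A0+q))))
print(W(PIV,P))
E
```

```text
t 16.85 pos [ 0.4288 -0.2049  0.1359] F [0.4  0.6  0.39] w 0.0191 q [-0.05  0.55  0.96  1.77 -0.8   1.64  1.11]
delta [ 0.0017 -0.0034  0.0023] [-0.26 -0.13 -0.08]
16.85 [0.42883, -0.20486, 0.13593] [-0.45966, 0.00909, -0.0149, 0.88793] [0.4 0.6 0.4] 0.019060104635632395
tab [327.9 302.5]
0.9 [326.4 378.8] [326.2 403.3] [326.1 427. ]
1.0 [326.4 384.5] [326.2 410.7] [326.1 436.4]
1.1 [326.4 389.2] [326.3 417.1] [326.1 444.5]
[ 0.43278574 -0.13153059  0.088     ]
```

View pics/w11.png

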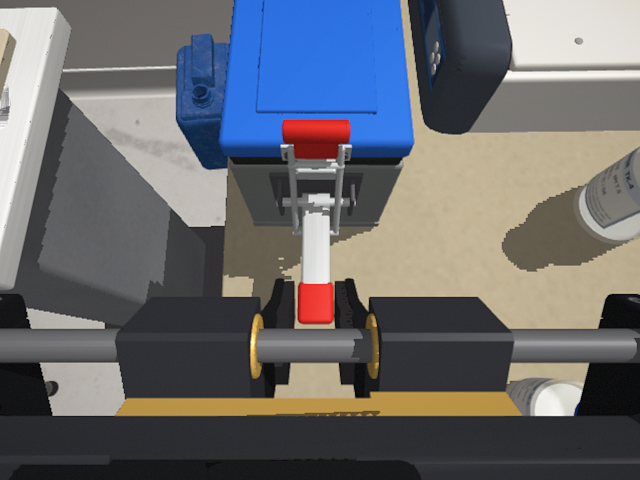

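```bash
cat > press.py <<'E'
from h import *
from model import *
P=(0.4363,-0.0426,1.5313)
s=r.read_state(); M=R.from_quat(s['eef_rot']); print(s['time'],s['ee_pos'].round(4),s['ft_force'].round(1),s['width'])
zt=M.as_matrix()[:,2]
sl=np.degrees(np.arctan2(zt[2],zt[1]))
for q in (1.05,.9,.75,.6,.45,.3,.15,0):
    n=np.array([-np.cos(A0+q),0,np.sin(A0+q)])
    fs=90-np.degrees(A0+q)
    h=.0095*abs(np.sin(np.radians(fs-sl)))
    t=W(paddle(q)+n*h,P); t[0]+=.0005
    print(q,round(sl,1),t.round(4),'delta',M.inv().apply(t-s['ee_pos']).round(4))
E
python3 press.py
```

```text
16.9 [ 0.4261 -0.2074  0.1337] [-4.8  0.9 -2.3] 0.01487845407742634
1.05 35.6 [ 0.4307 -0.1972  0.0963] delta [ 0.0043  0.0365 -0.0133]
0.9 35.6 [ 0.4307 -0.1976  0.0852] delta [ 0.0044  0.0453 -0.02  ]
0.75 35.6 [ 0.4307 -0.1961  0.0741] delta [ 0.0044  0.0552 -0.0253]
0.6 35.6 [ 0.4309 -0.1927  0.0634] delta [ 0.0045  0.0659 -0.0288]
0.45 35.6 [ 0.4311 -0.1876  0.0533] delta [ 0.0045  0.0771 -0.0305]
0.3 35.6 [ 0.4313 -0.182   0.0455] delta [ 0.0045  0.0867 -0.0304]
0.15 35.6 [ 0.4315 -0.1762  0.0394] delta [ 0.0045  0.0951 -0.0293]
0 35.6 [ 0.4318 -0.1695  0.0339] delta [ 0.0045  0.1033 -0.027 ]
```

{"api": "arm_command", "payload": {
  "deltas": [0.002,0.014,-0.005,0,0,0,0.004,0.028,-0.01,0,0,0,0.004,0.028,-0.01,0,0,0]
}}

```text
time: 17.27
ee_pos: [0.4342, -0.1946, 0.1096]
eef_rot: [-0.461, 0.007, -0.013, 0.887]
ft_force: [0.6, 0.1, 0.6]
width: 0.0005
```

```bash
python3 press.py; python3 look.py w12;  python3 press.py
```

```text
17.275 [ 0.4342 -0.1946  0.1096] [0.6 0.1 0.6] 0.0005281668353528243
1.05 35.0 [ 0.4307 -0.1972  0.0962] delta [-0.0034  0.0094 -0.0099]
0.9 35.0 [ 0.4307 -0.1976  0.0851] delta [-0.0034  0.0183 -0.0166]
0.75 35.0 [ 0.4307 -0.1961  0.074 ] delta [-0.0034  0.0283 -0.0217]
0.6 35.0 [ 0.4309 -0.1927  0.0633] delta [-0.0034  0.039  -0.0251]
0.45 35.0 [ 0.4311 -0.1876  0.0532] delta [-0.0033  0.0502 -0.0267]
0.3 35.0 [ 0.4313 -0.1821  0.0456] delta [-0.0033  0.0596 -0.0266]
0.15 35.0 [ 0.4315 -0.1762  0.0394] delta [-0.0032  0.068  -0.0253]
0 35.0 [ 0.4318 -0.1696  0.034 ] delta [-0.0031  0.0762 -0.023 ]
17.275 [0.43421, -0.1946, 0.10963] [-0.46147, 0.00706, -0.01305, 0.88703] [0.6 0.1 0.6] 0.0005281668353528243
17.325 [ 0.4343 -0.1953  0.1104] [-0.2  0.3  0.4] 0.0004097621877779099
1.05 35.0 [ 0.4307 -0.1972  0.0962] delta [-0.0036  0.0104 -0.0098]
0.9 35.0 [ 0.4307 -0.1976  0.0851] delta [-0.0036  0.0193 -0.0164]
0.75 35.0 [ 0.4307 -0.1961  0.074 ] delta [-0.0036  0.0292 -0.0216]
0.6 35.0 [ 0.4309 -0.1927  0.0633] delta [-0.0035  0.04   -0.025 ]
0.45 35.0 [ 0.4311 -0.1876  0.0532] delta [-0.0035  0.0512 -0.0265]
0.3 35.0 [ 0.4313 -0.1821  0.0456] delta [-0.0034  0.0606 -0.0264]
0.15 35.0 [ 0.4315 -0.1762  0.0394] delta [-0.0034  0.069  -0.0252]
0 35.0 [ 0.4318 -0.1696  0.034 ] delta [-0.0033  0.0772 -0.0228]
```

View pics/w12.png

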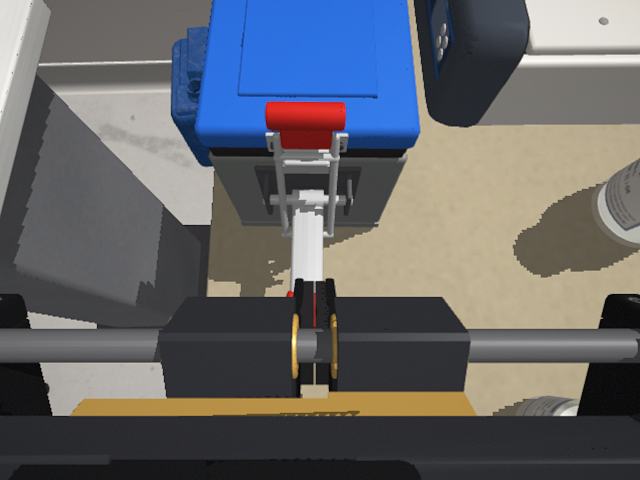

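{"api": "arm_command", "payload": {
  "deltas": [-0.0035,0.004,-0.007,0,0,0,-0.0035,0.0104,-0.0098,0,0,0,-0.0035,0.014,-0.0125,0,0,0,-0.0035,0.0165,-0.0145,0,0,0]
}}

```text
time: 17.82
ee_pos: [0.4301, -0.199, 0.0881]
eef_rot: [-0.461, 0.008, -0.015, 0.887]
ft_force: [0.4, 1.4, 0.8]
width: 0.0004
```

```bash
python3 press.py
```

```text
17.825 [ 0.4301 -0.199   0.0881] [0.4 1.4 0.8] 0.00037478858397208486
1.05 35.0 [ 0.4307 -0.1972  0.0962] delta [ 0.0005 -0.0056  0.0062]
0.9 35.0 [ 0.4307 -0.1976  0.0851] delta [ 0.0005  0.0033 -0.0005]
0.75 35.0 [ 0.4307 -0.1961  0.074 ] delta [ 0.0005  0.0133 -0.0056]
0.6 35.0 [ 0.4309 -0.1927  0.0633] delta [ 0.0005  0.024  -0.0091]
0.45 35.0 [ 0.4311 -0.1876  0.0532] delta [ 0.0006  0.0352 -0.0106]
0.3 35.0 [ 0.4313 -0.1821  0.0456] delta [ 0.0006  0.0446 -0.0105]
0.15 35.0 [ 0.4315 -0.1762  0.0394] delta [ 0.0006  0.053  -0.0093]
0 35.0 [ 0.4318 -0.1696  0.034 ] delta [ 0.0007  0.0612 -0.0069]
```

{"api": "arm_command", "payload": {
  "deltas": [0,0.003,-0.0005,0,0,0,0,0.006,-0.002,0,0,0,0,0.009,-0.0035,0,0,0]
}}

```text
time: 18.2
ee_pos: [0.4302, -0.197, 0.0788]
eef_rot: [-0.462, 0.008, -0.015, 0.887]
ft_force: [0.5, -0.2, 1.4]
width: 0.0004
```

{"api": "arm_command", "payload": {
  "deltas": [0,0.003,-0.001,0,0,0,0,0.006,-0.002,0,0,0]
}}

```text
time: 18.45
ee_pos: [0.4303, -0.1952, 0.0727]
eef_rot: [-0.462, 0.008, -0.015, 0.887]
ft_force: [1.0, -2.2, 1.1]
width: 0.0003
```

```bash
python3 press.py; python3 look.py w13
```

```text
18.45 [ 0.4303 -0.1952  0.0727] [ 1.  -2.2  1.1] 0.0003329742476403703
1.05 35.0 [ 0.4307 -0.1972  0.0962] delta [ 0.0005 -0.0204  0.0118]
0.9 35.0 [ 0.4307 -0.1976  0.0851] delta [ 0.0005 -0.0115  0.0052]
0.75 35.0 [ 0.4307 -0.1961  0.074 ] delta [ 0.0005 -0.0016  0.    ]
0.6 35.0 [ 0.4309 -0.1927  0.0633] delta [ 0.0005  0.0092 -0.0034]
0.45 35.0 [ 0.4311 -0.1876  0.0532] delta [ 0.0006  0.0203 -0.0049]
0.3 35.0 [ 0.4313 -0.1821  0.0456] delta [ 0.0006  0.0297 -0.0048]
0.15 35.0 [ 0.4315 -0.1762  0.0394] delta [ 0.0006  0.0381 -0.0035]
0 35.0 [ 0.4318 -0.1696  0.034 ] delta [ 0.0007  0.0464 -0.0012]
18.45 [0.43026, -0.19517, 0.0727] [-0.46176, 0.00772, -0.0149, 0.88684] [ 1.  -2.2  1.1] 0.0003329742476403703
```

View pics/w13.png

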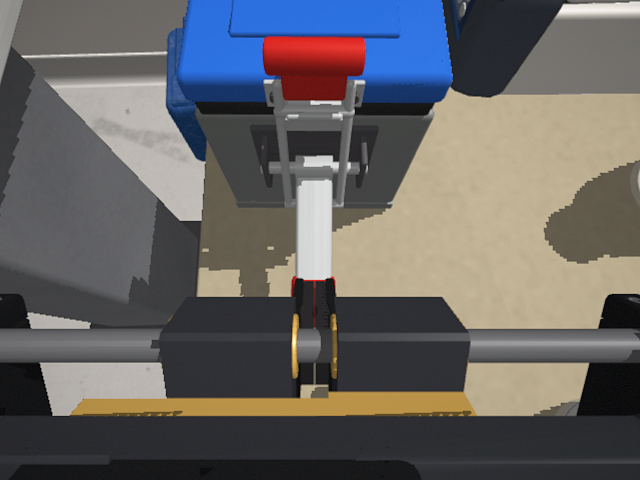

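{"api": "arm_command", "payload": {
  "deltas": [0,0.003,-0.0015,0,0,0,0,0.006,-0.003,0,0,0,0,0.009,-0.004,0,0,0]
}}

```text
time: 18.88
ee_pos: [0.4304, -0.1929, 0.063]
eef_rot: [-0.461, 0.008, -0.015, 0.887]
ft_force: [-0.5, 1.3, 1.4]
width: 0.0004
```

{"api": "arm_command", "payload": {
  "deltas": [0,0.003,-0.0005,0,0,0,0,0.006,-0.001,0,0,0]
}}

```text
time: 19.12
ee_pos: [0.4304, -0.1905, 0.0575]
eef_rot: [-0.462, 0.008, -0.015, 0.887]
ft_force: [0.0, 0.3, 0.9]
width: 0.0004
```

```bash
python3 look.py w14
python3 - <<'E'
from h import *
p=r.camera('scene'); save(p,'s14'); i=p['image'][200:290,210:330,::-1]; cv2.imwrite('pics/s14z.png',cv2.resize(i,None,fx=6,fy=6,interpolation=cv2.INTER_CUBIC))
E
```

```text
19.125 [0.4304, -0.19049, 0.05753] [-0.46165, 0.00773, -0.01481, 0.88691] [0.  0.3 0.9] 0.0003896076528399923
```

View pics/s14z.png

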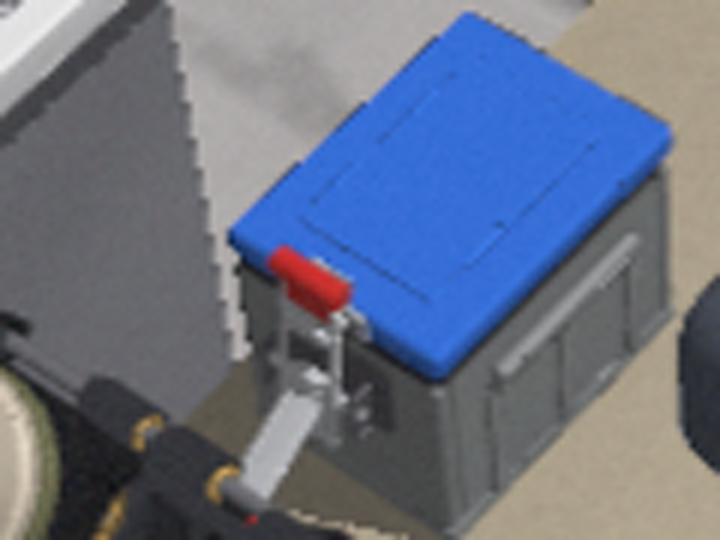

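View pics/w14.png

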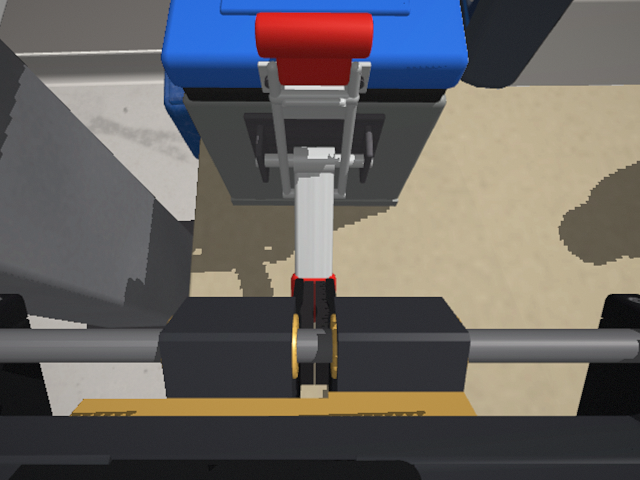

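```bash
python3 press.py
```

```text
19.225 [ 0.4303 -0.1904  0.0574] [-0.3  0.6  0.5] 0.00037565050641047995
1.05 35.0 [ 0.4307 -0.1972  0.0962] delta [ 0.0006 -0.0357  0.0167]
0.9 35.0 [ 0.4307 -0.1976  0.0851] delta [ 0.0006 -0.0268  0.01  ]
0.75 35.0 [ 0.4307 -0.1961  0.074 ] delta [ 0.0006 -0.0169  0.0049]
0.6 35.0 [ 0.4309 -0.1927  0.0633] delta [ 0.0006 -0.0061  0.0015]
0.45 35.0 [ 0.4311 -0.1876  0.0532] delta [ 0.0006  0.005  -0.0001]
0.3 35.0 [ 0.4313 -0.1821  0.0456] delta [0.0007 0.0144 0.    ]
0.15 35.0 [ 0.4315 -0.1762  0.0394] delta [0.0007 0.0229 0.0013]
0 35.0 [ 0.4318 -0.1696  0.034 ] delta [0.0007 0.0311 0.0036]
```

{"api": "arm_command", "payload": {
  "deltas": [0,0.003,0.0001,0,0,0,0,0.006,0.0002,0,0,0,0,0.008,0.0003,0,0,0]
}}

```text
time: 19.6
ee_pos: [0.4306, -0.1857, 0.0512]
eef_rot: [-0.462, 0.008, -0.015, 0.887]
ft_force: [0.5, -0.9, -0.3]
width: 0.0003
```

{"api": "arm_command", "payload": {
  "deltas": [0,0.003,0.0001,0,0,0,0,0.005,0.0002,0,0,0]
}}

```text
time: 19.85
ee_pos: [0.4307, -0.1825, 0.0472]
eef_rot: [-0.462, 0.008, -0.015, 0.887]
ft_force: [0.1, -1.0, -0.2]
width: 0.0004
```

```bash
python3 press.py; python3 look.py w15
```

```text
19.85 [ 0.4307 -0.1825  0.0472] [ 0.1 -1.  -0.2] 0.0003523169967718778
1.05 35.0 [ 0.4307 -0.1972  0.0962] delta [ 0.0005 -0.0486  0.0161]
0.9 35.0 [ 0.4307 -0.1976  0.0851] delta [ 0.0005 -0.0397  0.0094]
0.75 35.0 [ 0.4307 -0.1961  0.074 ] delta [ 0.0005 -0.0298  0.0043]
0.6 35.0 [ 0.4309 -0.1927  0.0633] delta [ 0.0005 -0.019   0.0009]
0.45 35.0 [ 0.4311 -0.1876  0.0532] delta [ 0.0006 -0.0078 -0.0007]
0.3 35.0 [ 0.4313 -0.1821  0.0456] delta [ 0.0006  0.0016 -0.0005]
0.15 35.0 [ 0.4315 -0.1762  0.0394] delta [0.0006 0.01   0.0007]
0 35.0 [ 0.4318 -0.1696  0.034 ] delta [0.0007 0.0182 0.003 ]
19.85 [0.43066, -0.1825, 0.04719] [-0.46161, 0.00771, -0.01473, 0.88693] [ 0.1 -1.  -0.2] 0.0003523169967718778
```

View pics/w15.png

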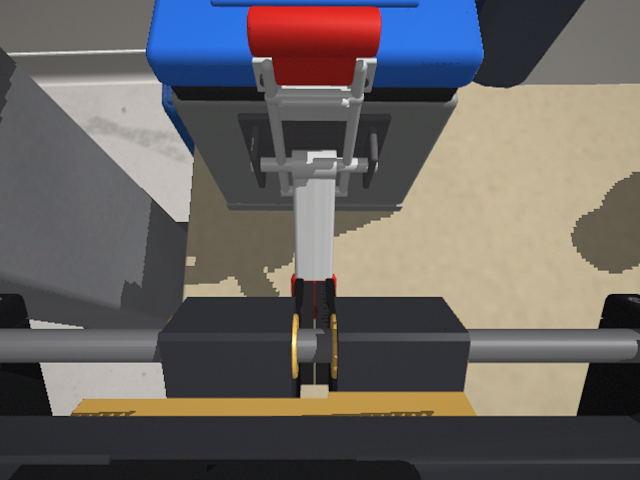

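Run:
```python
import cv2
i=cv2.imread('pics/w15.png')[0:300,215:415]; cv2.imwrite('pics/w15z.png',cv2.resize(i,None,fx=2,fy=2,interpolation=cv2.INTER_CUBIC))
i2=cv2.imread('pics/w12.png')[90:320,215:415]; cv2.imwrite('pics/w12z.png',cv2.resize(i2,None,fx=2.5,fy=2.5,interpolation=cv2.INTER_CUBIC))
from pj import *
for pos,qt,q0 in (([0.43421,-0.1946,0.10963],[-0.46147,0.00706,-0.01305,0.88703],1.),([0.43066,-.1825,.04719],[-0.46161,.00771,-.01473,.88693],.3)):
    setw(pos,qt)
    for B in [(-.0876,.1271),(-.0876,.1291),(-.0876,.1311)]:
        t,q=ik(*B); print(B,round(q,2),'tab',pw(t).round(1),'bar',pw(np.array([B[0],0,B[1]])).round(1))
    for a in (0,.025): print('lid edge',a,pw(lidp(.152,0.056,.016,a)).round(1),pw(lidp(.152,-0.056,.016,a)).round(1),'lipouter top',pw(lidp(.1685,0.011,.015,a)).round(1))
    for q in (.3,.6,1.0): print(q,'pin',pw(pin(q)).round(1),'pad',pw(PIV+.053*d(A0+q)).round(1))
```

```text
(-0.0876, 0.1271) 0.45 tab [307.6 125.7] bar [308.2 158.5]
(-0.0876, 0.1291) 0.79 tab [307.6 118.6] bar [308.2 156.4]
(-0.0876, 0.1311) 0.99 tab [307.6 113.8] bar [308.1 154.2]
lid edge 0 [194.4 134.3] [422.6 136.3] lipouter top [285. 166.]
lid edge 0.025 [192.1 129. ] [424.7 131. ] lipouter top [284.4 160.8]
0.3 pin [309.5 213.2] pad [309.  274.2]
0.6 pin [309.3 221.3] pad [308.5 283. ]
1.0 pin [309.1 229.1] pad [307.8 283.6]
(-0.0876, 0.1271) 0.45 tab [317.7  23.5] bar [316.9  91.4]
(-0.0876, 0.1291) 0.79 tab [317.8  11.2] bar [317.  87.]
(-0.0876, 0.1311) 0.99 tab [317.8   1.8] bar [317.   82.6]
lid edge 0 [142.7  54.7] [491.7  56.7] lipouter top [281.4 100.5]
lid edge 0.025 [137.6  44.1] [497.1  46.1] lipouter top [280.3  90. ]
0.3 pin [315.8 187.2] pad [315.3 270. ]
0.6 pin [315.8 197.7] pad [315.4 281.9]
1.0 pin [315.8 207.4] pad [315.5 282.6]
```

View pics/w15z.png

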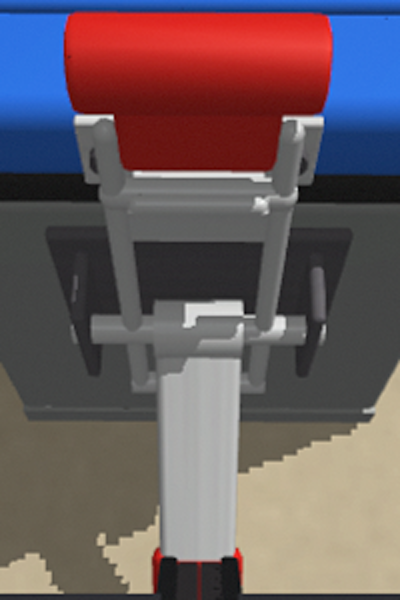

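View pics/w12z.png

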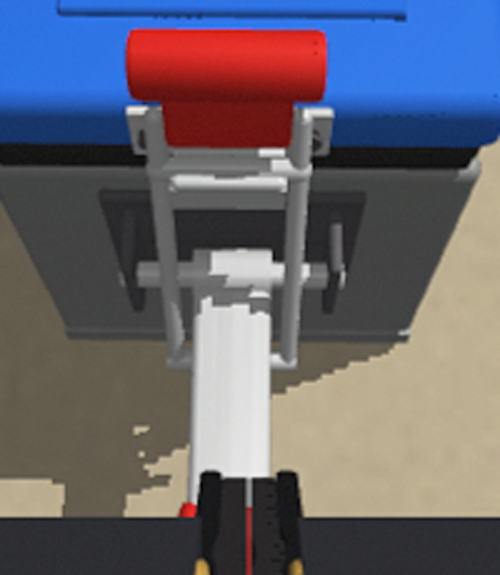

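```bash
python3 - <<'E'
from pj import *
for n,pos,qt in (('w10',[0.43337,-.1208,.22663],[-0.70671,0.01056,-0.01305,0.7073]),('w12',[0.43421,-0.1946,0.10963],[-0.46147,0.00706,-0.01305,0.88703]),('w13',[.43026,-.19517,.0727],[-0.46176,0.00772,-0.0149,0.88684]),('w14',[.4304,-.19049,.05753],[-0.46165,0.00773,-0.01481,0.88691]),('w15',[0.43066,-.1825,.04719],[-0.46161,.00771,-.01473,.88693])):
    setw(pos,qt)
    for a in (0,.025): print(n,a,'top',pw(lidp(.152,0,.016,a)).round(1)[1],'bottom edge',pw(lidp(.152,0,0,a)).round(1)[1],'caserim',pw(np.array([-.075,0,.110])).round(1)[1],'lip',pw(lidp(.167,0,.015,a)).round(1)[1],'seat',pw(lidp(.163,0,.012,a)).round(1)[1],'ledge front',pw(lidp(.1685,0,.0095,a)).round(1)[1],'piv',pw(PIV)[1].round(1),'pin.3',pw(pin(.3))[1].round(1))
E
python3 - <<'E'
import cv2,numpy as np
a=cv2.imread('pics/w13.png')[30:230,215:415]; b=cv2.imread('pics/w14.png')[0:200,215:415]
o=np.hstack([cv2.resize(x,None,fx=2,fy=3,interpolation=cv2.INTER_CUBIC) for x in (a,b)]); cv2.imwrite('pics/w1314.png',o)
E
```

```text
w10 0 top 236.2 bottom edge 230.3 caserim 226.1 lip 255.2 seat 248.8 ledge front 254.7 piv 235.4 pin.3 231.7
w10 0.025 top 237.1 bottom edge 231.6 caserim 226.1 lip 256.6 seat 250.1 ledge front 256.2 piv 235.4 pin.3 231.7
w12 0 top 135.3 bottom edge 152.6 caserim 154.3 lip 163.5 seat 159.3 ledge front 171.8 piv 194.7 pin.3 213.2
w12 0.025 top 130.0 bottom edge 148.7 caserim 154.3 lip 158.2 seat 154.3 ledge front 167.0 piv 194.7 pin.3 213.2
w13 0 top 80.3 bottom edge 106.4 caserim 109.9 lip 113.9 seat 110.1 ledge front 125.7 piv 162.0 pin.3 186.7
w13 0.025 top 72.3 bottom edge 100.6 caserim 109.9 lip 105.9 seat 102.6 ledge front 118.6 piv 162.0 pin.3 186.7
w14 0 top 60.4 bottom edge 91.5 caserim 95.8 lip 97.6 seat 93.9 ledge front 111.4 piv 154.2 pin.3 181.9
w14 0.025 top 51.0 bottom edge 84.6 caserim 95.8 lip 88.1 seat 85.0 ledge front 103.0 piv 154.2 pin.3 181.9
w15 0 top 55.7 bottom edge 90.1 caserim 94.9 lip 96.7 seat 92.6 ledge front 112.0 piv 158.0 pin.3 187.2
w15 0.025 top 45.1 bottom edge 82.6 caserim 94.9 lip 86.1 seat 82.7 ledge front 102.7 piv 158.0 pin.3 187.2
```

View pics/w1314.png

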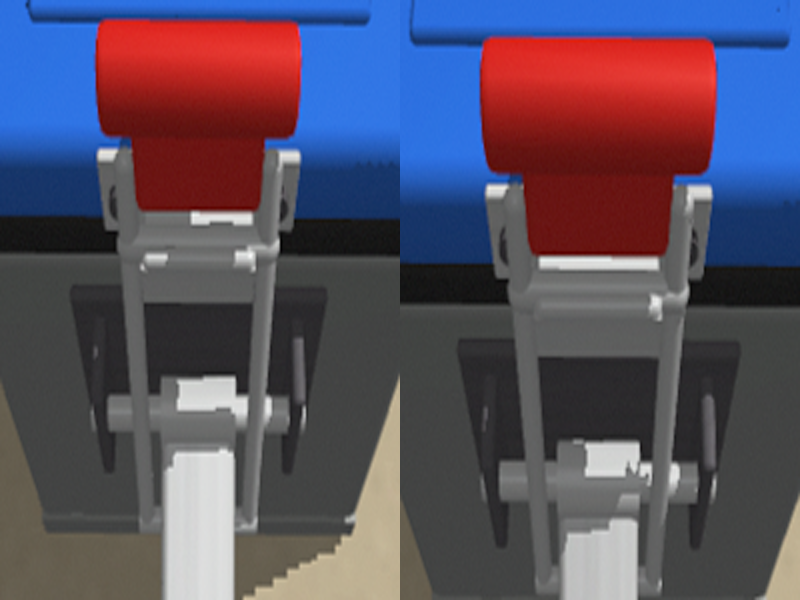

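Run:
```python
import cv2,numpy as np
L=[]
for n,(r0,c0) in {'w11':(130,265),'w12':(135,260),'w13':(85,260),'w15':(75,255)}.items():
    a=cv2.imread(f'pics/{n}.png')[r0:r0+60,c0:c0+110]; L.append(cv2.resize(a,(400,290),interpolation=cv2.INTER_NEAREST))
cv2.imwrite('pics/cmp.png',np.vstack([np.hstack(L[:2]),np.hstack(L[2:])]))
```

```text
(no output)
```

View pics/cmp.png

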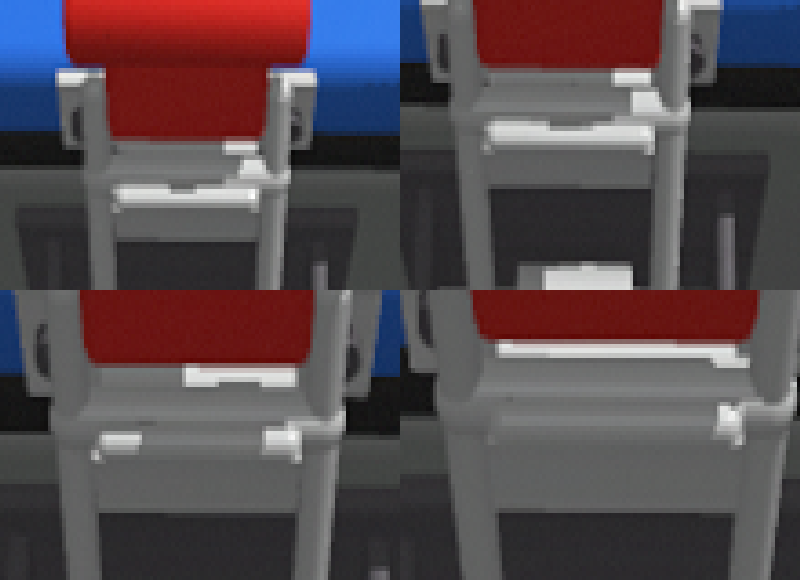

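{"api": "arm_command", "payload": {
  "deltas": [0,0.003,0.0002,0,0,0,0,0.006,0.0004,0,0,0]
}}

```text
time: 20.15
ee_pos: [0.4308, -0.1786, 0.0426]
eef_rot: [-0.461, 0.008, -0.015, 0.887]
ft_force: [-1.1, -0.2, 0.2]
width: 0.0006
```

{"api": "arm_command", "payload": {
  "deltas": [0,0.002,0.0003,0,0,0,0,0.004,0.0006,0,0,0]
}}

```text
time: 20.4
ee_pos: [0.4309, -0.176, 0.0396]
eef_rot: [-0.462, 0.008, -0.015, 0.887]
ft_force: [-1.0, 0.0, 0.2]
width: 0.0006
```

```bash
python3 press.py | cut -c1-90; python3 look.py w16
```

```text
20.4 [ 0.4309 -0.176   0.0396] [-1.   0.   0.2] 0.0005829166882257472
1.05 35.0 [ 0.4307 -0.1972  0.0962] delta [ 0.0005 -0.0585  0.0151]
0.9 35.0 [ 0.4307 -0.1976  0.0851] delta [ 0.0005 -0.0496  0.0084]
0.75 35.0 [ 0.4307 -0.1961  0.074 ] delta [ 0.0005 -0.0397  0.0033]
0.6 35.0 [ 0.4309 -0.1927  0.0633] delta [ 0.0005 -0.0289 -0.0001]
0.45 35.0 [ 0.4311 -0.1876  0.0532] delta [ 0.0006 -0.0178 -0.0017]
0.3 35.0 [ 0.4313 -0.1821  0.0456] delta [ 0.0006 -0.0084 -0.0016]
0.15 35.0 [ 0.4315 -0.1762  0.0394] delta [ 0.0006  0.0001 -0.0003]
0 35.0 [ 0.4318 -0.1696  0.034 ] delta [0.0007 0.0083 0.002 ]
20.4 [0.43088, -0.17599, 0.03964] [-0.4616, 0.00772, -0.01476, 0.88693] [-1.   0.   0.2] 0.0005829166882257472
```

View pics/w16.png

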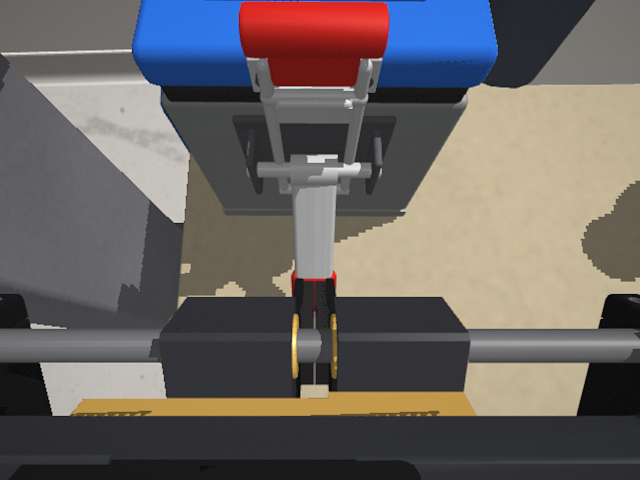

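{"api": "arm_command", "payload": {
  "deltas": [0,0.002,0.0005,0,0,0,0,0.004,0.001,0,0,0]
}}

```text
time: 20.7
ee_pos: [0.431, -0.1731, 0.037]
eef_rot: [-0.462, 0.008, -0.015, 0.887]
ft_force: [-0.7, -3.4, 3.8]
width: 0.0004
```

{"api": "arm_command", "payload": {
  "deltas": [0,0.001,0.0003,0,0,0,0,0.002,0.0006,0,0,0]
}}

```text
time: 20.95
ee_pos: [0.4312, -0.1728, 0.0366]
eef_rot: [-0.462, 0.007, -0.016, 0.887]
ft_force: [-2.4, -7.8, 13.8]
width: 0.0004
```

{"api": "arm_command", "payload": {
  "deltas": [0,0.001,0.0003,0,0,0,0,0.002,0.0006,0,0,0]
}}

```text
time: 21.2
ee_pos: [0.4313, -0.1724, 0.0363]
eef_rot: [-0.463, 0.007, -0.016, 0.886]
ft_force: [-5.9, -13.5, 24.2]
width: 0.0005
```

{"api": "arm_command", "payload": {
  "deltas": [0,-0.004,-0.001,0,0,0,0,-0.006,-0.002,0,0,0]
}}

```text
time: 21.45
ee_pos: [0.431, -0.1749, 0.0383]
eef_rot: [-0.462, 0.008, -0.015, 0.887]
ft_force: [-0.3, 0.7, -0.3]
width: 0.0004
```

```bash
python3 look.py w17
python3 - <<'E'
from h import *
p=r.camera('scene'); save(p,'s17'); i=p['image'][200:290,210:330,::-1]; cv2.imwrite('pics/s17z.png',cv2.resize(i,None,fx=6,fy=6,interpolation=cv2.INTER_CUBIC))
E
```

```text
21.45 [0.43099, -0.17491, 0.03829] [-0.46164, 0.00764, -0.01489, 0.88691] [-0.3  0.7 -0.3] 0.00039748133954940756
```

View pics/w17.png

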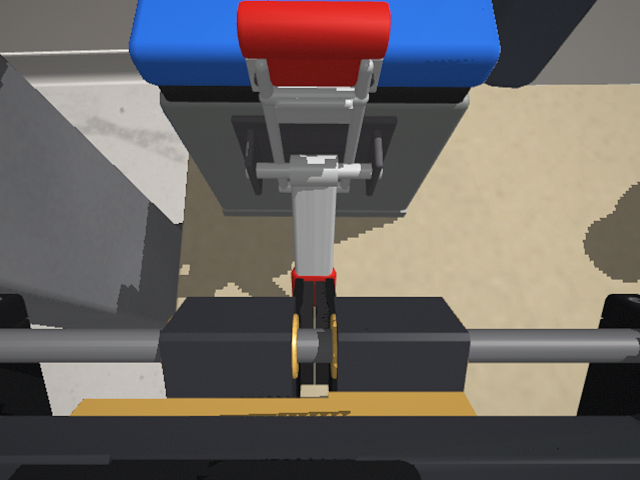

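View pics/s17z.png

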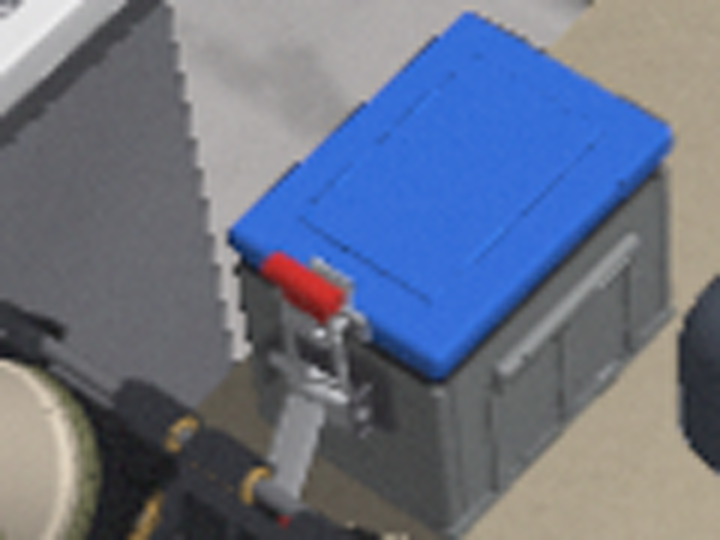

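{"api": "arm_command", "payload": {
  "deltas": [0,-0.02,-0.01,0,0,0,0,-0.05,-0.02,0,0,0,0,-0.08,-0.03,0,0,0,0,-0.08,-0.03,0,0,0]
}}

```text
time: 22.05
ee_pos: [0.4286, -0.2471, 0.0871]
eef_rot: [-0.462, 0.008, -0.016, 0.886]
ft_force: [1.0, 1.7, 0.1]
width: 0.0005
```

```bash
python3 look.py w18
python3 - <<'E'
import cv2
i=cv2.imread('pics/w18.png'); cv2.imwrite('pics/w18z.png',cv2.resize(i[100:300,220:420],None,fx=3,fy=3,interpolation=cv2.INTER_CUBIC))
E
```

```text
22.05 [0.42856, -0.24707, 0.0871] [-0.46247, 0.00775, -0.01583, 0.88646] [1.  1.7 0.1] 0.000491730822012875
```

View pics/w18z.png

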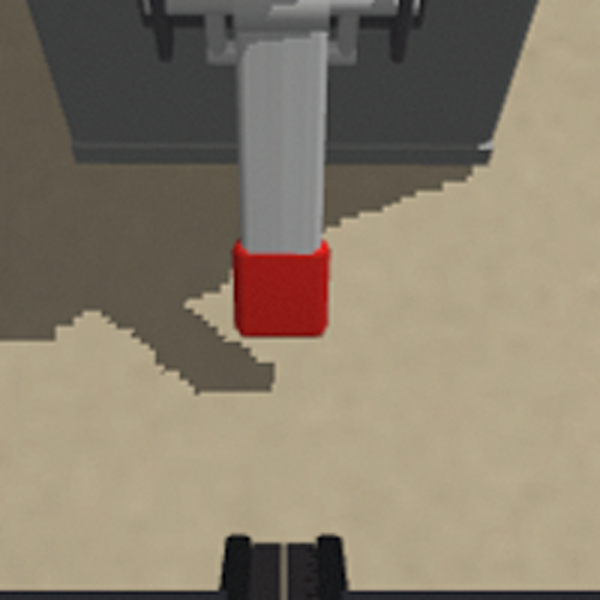

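Run:
```python
import cv2
from pj import *
i=cv2.imread('pics/w18.png'); cv2.imwrite('pics/w18y.png',cv2.resize(i[0:220,220:420],(600,600),interpolation=cv2.INTER_CUBIC))
setw([.42856,-.24707,.0871],[-0.46247,.00775,-.01583,.88646])
for q in (0,.05,.1,.2,.3): print(q,'tip',pw(PIV+.079*d(A0+q)).round(1),'pin',pw(pin(q)).round(1),'pad in',pw(PIV+.053*d(A0+q)).round(1))
print('case bottom',pw(np.array([-.075,.055,0])),pw(np.array([-.075,-.055,0])),'rim',pw(np.array([-.075,0,.11])))
for a in (0,.01,.02,.027): print(a,'lid bottom',pw(lidp(.152,0,0,a))[1],'top',pw(lidp(.152,0,.016,a))[1],'lip',pw(lidp(.167,0,.015,a))[1],'seat',pw(lidp(.163,0,.012,a))[1])
```

```text
0 tip [314.4 207. ] pin [314.9 113. ] pad in [314.6 175.1]
0.05 tip [314.4 210.1] pin [314.9 114.6] pad in [314.6 177.1]
0.1 tip [314.4 213.1] pin [314.9 116.1] pad in [314.6 178.9]
0.2 tip [314.4 218.5] pin [314.9 119.1] pad in [314.6 182. ]
0.3 tip [314.4 223.1] pin [314.9 121.9] pad in [314.6 184.5]
case bottom [247.00696414 153.27693498] [382.20110729 153.89184291] rim [315.284468    44.74181072]
0 lid bottom 40.01414696454981 top 12.575079075273607 lip 38.995918999150945 seat 37.57356984805122
0.01 lid bottom 37.584081772275 top 9.452962681580601 lip 35.7679523221249 seat 34.528064162160405
0.02 lid bottom 35.0939097591816 top 6.259770748062351 lip 32.45630367229404 seat 31.405240822419955
0.027 lid bottom 33.31452662757633 top 3.981694700568653 lip 30.087534123894216 seat 29.17253635173526
```

View pics/w18y.png

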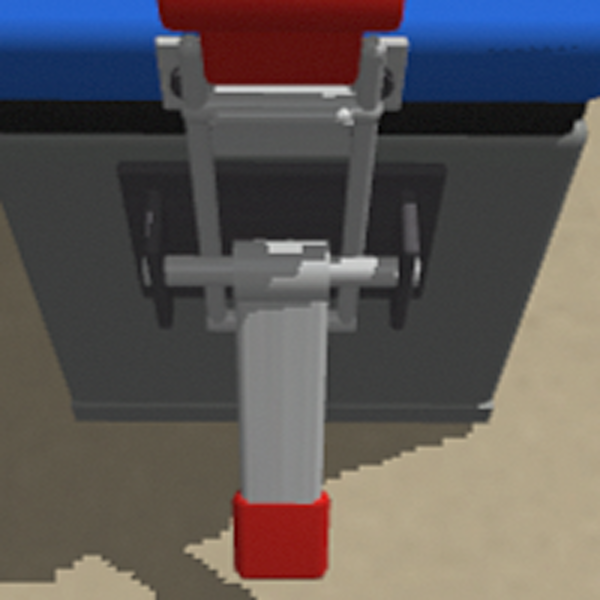

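{"api": "arm_command", "payload": {
  "deltas": [0,-0.04,0.02,0,0,0,0,-0.08,0.04,0,0,0,0,-0.09,0.045,0,0,0,0,-0.09,0.045,0,0,0,0,-0.09,0.045,0,0,0]
}}

```text
time: 22.72
ee_pos: [0.428, -0.2589, 0.1846]
eef_rot: [-0.461, 0.008, -0.014, 0.887]
ft_force: [0.6, 0.1, 0.2]
width: 0.0005
```

```bash
python3 look.py w19
python3 - <<'E'
import cv2
i=cv2.imread('pics/w19.png'); cv2.imwrite('pics/w19z.png',cv2.resize(i[60:300,210:420],None,fx=2.5,fy=2.5,interpolation=cv2.INTER_CUBIC))
E
```

```text
22.725 [0.42795, -0.2589, 0.18462] [-0.46095, 0.00826, -0.01411, 0.88728] [0.6 0.1 0.2] 0.0004829528570867365
```

View pics/w19z.png

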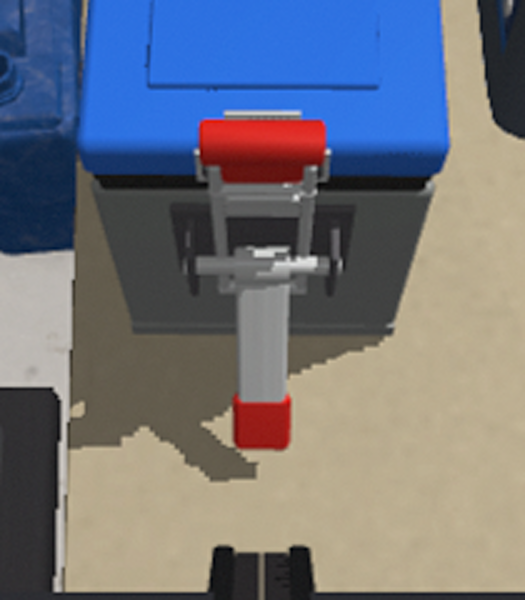

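Run:
```python
from pj import *
setw([.42795,-.2589,.18462],[-0.46095,.00826,-.01411,.88728])
for q in (0,.1,.2,.3): print(q,'tip',pw(PIV+.079*d(A0+q)).round(1),'pin',pw(pin(q)).round(1),'pad in',pw(PIV+.053*d(A0+q)).round(1))
print('piv',pw(PIV),'case bottom',pw(np.array([-.075,.055,0])),pw(np.array([-.075,-.055,0])),'rim',pw(np.array([-.075,0,.11])))
for a in (0,.01,.02,.027): print(a,'lid bottom',pw(lidp(.152,0,0,a))[1],'top',pw(lidp(.152,0,.016,a))[1],'lip',pw(lidp(.167,0,.015,a))[1],'seat',pw(lidp(.163,0,.012,a))[1])
B=(-.0876,.127); print('tab',pw(pin(0)+(np.array([B[0],0,B[1]])-pin(0))*83.7/60.7))
```

```text
0 tip [315.  235.5] pin [315.4 171.1] pad in [315.1 213.8]
0.1 tip [315.  240.4] pin [315.4 173.4] pad in [315.1 217. ]
0.2 tip [314.9 244.8] pin [315.3 175.6] pad in [315.1 219.7]
0.3 tip [314.9 248.6] pin [315.3 177.8] pad in [315.1 222. ]
piv [315.421147   162.45900383] case bottom [264.07166995 192.13193383] [366.49640373 192.72020263] rim [315.59497339 132.74688926]
0 lid bottom 131.2155397190632 top 118.48426007527281 lip 136.84765974878565 seat 134.4892926091366
0.01 lid bottom 130.0555207937136 top 117.00784736356889 lip 135.33727962660743 seat 133.0553694731069
0.02 lid bottom 128.86700780568435 top 115.50017546748029 lip 133.79086066003913 seat 131.5874062123628
0.027 lid bottom 128.01796113053166 top 114.42608752838872 lip 132.68673851568678 seat 130.539409269873
tab [315.67915621 115.48808807]
```

```bash
python3 go.py .4365 -.068 .22 0
```

```text
t 22.77 pos [ 0.4279 -0.259   0.1847] F [-0.38 -0.03 -0.86] w 0.0005 q [ 0.05  0.58  0.97  1.62 -0.77  1.76  1.12]
delta [0.0023 0.081  0.1768] [-3.509e+01  3.000e-02 -1.100e-01]
```

{"api": "arm_command", "payload": {
  "deltas": [0.001,-0.025,0.017,-5,0,0,0.002,0.005,0.07,-15,0,0,0.002,0.04,0.12,-25,0,0,0.002,0.081,0.177,-35,0,0,0.002,0.081,0.177,-35,0,0,0.002,0.081,0.177,-35,0,0]
}}

```text
time: 23.52
ee_pos: [0.4281, -0.1001, 0.222]
eef_rot: [-0.692, 0.024, -0.002, 0.722]
ft_force: [1.1, 1.0, -1.6]
width: 0.0003
```

```bash
python3 go.py .4365 -.068 .145 0; python3 look.py w20
```

```text
t 23.52 pos [ 0.4281 -0.1001  0.222 ] F [ 1.07  1.05 -1.59] w 0.0003 q [-0.9  -0.18  0.97  1.93  0.11  1.35  0.  ]
delta [0.0096 0.0781 0.0292] [-2.41 -0.23 -1.82]
23.525 [0.42813, -0.10013, 0.22204] [-0.69171, 0.02436, -0.0024, 0.72176] [ 1.1  1.  -1.6] 0.0002861823413367083
```

View pics/w20.png

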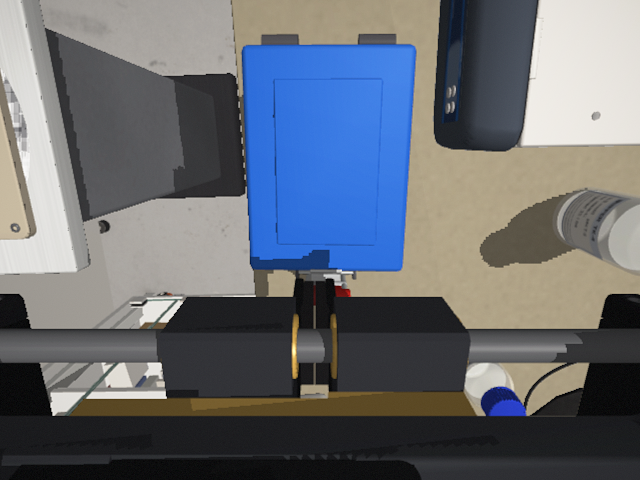

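{"api": "arm_command", "payload": {
  "deltas": [0.005,0,0.02,0,0,0,0.005,0,0.025,0,0,0,0.005,0,0.025,0,0,0]
}}

```text
time: 23.95
ee_pos: [0.4338, -0.0775, 0.2231]
eef_rot: [-0.691, 0.026, -0.002, 0.722]
ft_force: [-0.4, -0.4, 0.8]
width: 0.0009
```

```bash
python3 go.py .4365 -.068 .145 0
```

```text
t 23.95 pos [ 0.4338 -0.0775  0.2231] F [-0.37 -0.44  0.79] w 0.0009 q [-0.91 -0.16  0.95  1.92  0.09  1.35 -0.03]
delta [0.0051 0.0783 0.0063] [-2.48 -0.33 -2.03]
```

{"api": "arm_command", "payload": {
  "deltas": [0.005,0.03,0.006,-2.5,0,-2,0.005,0.06,0.006,-2.5,0,-2,0.005,0.078,0.006,-2.5,0,-2,0.005,0.078,0.006,-2.5,0,-2]
}}

```text
time: 24.45
ee_pos: [0.4357, -0.0686, 0.1447]
eef_rot: [0.707, -0.015, 0.014, -0.707]
ft_force: [0.3, -0.5, -0.7]
width: 0.0003
```

```bash
python3 go.py .4365 -.068 .136 0
```

```text
t 24.45 pos [ 0.4357 -0.0686  0.1447] F [ 0.34 -0.5  -0.68] w 0.0003 q [-0.92 -0.09  0.96  2.06  0.08  1.14 -0.04]
delta [0.0008 0.0087 0.0006] [ 0.06 -0.38 -0.12]
```

{"api": "arm_command", "payload": {
  "deltas": [0,0.003,0,0,0,0,0,0.006,0,0,0,0,0,0.009,0,0,0,0,0,0.0095,0,0,0,0]
}}

```text
time: 24.95
ee_pos: [0.4366, -0.0669, 0.1361]
eef_rot: [-0.707, 0.013, -0.014, 0.707]
ft_force: [0.1, -0.3, -0.5]
width: 0.0003
```

{"api": "arm_command", "payload": {
  "deltas": [0,0.0005,0,0,0,0,0,0.0007,0,0,0,0]
}}

```text
time: 25.2
ee_pos: [0.4367, -0.0669, 0.1355]
eef_rot: [-0.707, 0.013, -0.013, 0.707]
ft_force: [-0.4, -0.5, 1.0]
width: 0.0005
```

{"api": "arm_command", "payload": {
  "deltas": [0,0.0005,0,0,0,0,0,0.0008,0,0,0,0]
}}

```text
time: 25.45
ee_pos: [0.4367, -0.0669, 0.1346]
eef_rot: [-0.707, 0.013, -0.014, 0.707]
ft_force: [0.3, -0.0, -0.3]
width: 0.0004
```

{"api": "arm_command", "payload": {
  "deltas": [0,0.0004,0,0,0,0,0,0.0006,0,0,0,0]
}}

```text
time: 25.7
ee_pos: [0.4366, -0.0669, 0.134]
eef_rot: [-0.707, 0.013, -0.013, 0.707]
ft_force: [-0.2, -0.0, 0.8]
width: 0.0003
```

{"api": "arm_command", "payload": {
  "deltas": [0,0.0004,0,0,0,0,0,0.0006,0,0,0,0]
}}

```text
time: 25.95
ee_pos: [0.4366, -0.0669, 0.1334]
eef_rot: [-0.707, 0.013, -0.013, 0.707]
ft_force: [-0.7, -0.2, -0.4]
width: 0.0001
```

{"api": "arm_command", "payload": {
  "deltas": [0,0.0003,0,0,0,0,0,0.0004,0,0,0,0]
}}

```text
time: 26.2
ee_pos: [0.4366, -0.0669, 0.133]
eef_rot: [-0.707, 0.013, -0.013, 0.707]
ft_force: [-0.1, -0.6, -0.2]
width: 0.0004
```

{"api": "arm_command", "payload": {
  "deltas": [0,0.0004,0,0,0,0,0,0.0006,0,0,0,0]
}}

```text
time: 26.45
ee_pos: [0.4366, -0.0669, 0.1324]
eef_rot: [-0.707, 0.013, -0.014, 0.707]
ft_force: [0.2, -0.6, -0.0]
width: 0.0006
```

{"api": "arm_command", "payload": {
  "deltas": [0,0.0003,0,0,0,0,0,0.0005,0,0,0,0]
}}

```text
time: 26.7
ee_pos: [0.4367, -0.0669, 0.1321]
eef_rot: [-0.707, 0.013, -0.013, 0.707]
ft_force: [-2.3, -0.6, 5.4]
width: 0.0008
```

{"api": "arm_command", "payload": {
  "deltas": [0,-0.01,0,0,0,0,0,-0.05,0,0,0,0,0,-0.11,0,0,0,0,0,-0.15,0,0,0,0,0,-0.15,0,0,0,0,0,-0.15,0,0,0,0]
}}

```text
time: 27.45
ee_pos: [0.4363, -0.0671, 0.2816]
eef_rot: [-0.707, 0.013, -0.013, 0.707]
ft_force: [-0.9, 0.2, -0.6]
width: 0.0005
```

```bash
python3 look.py w21
python3 - <<'E'
import cv2
i=cv2.imread('pics/w21.png'); cv2.imwrite('pics/w21z.png',i)
E
```

```text
27.45 [0.4363, -0.06713, 0.28162] [-0.70671, 0.01322, -0.01349, 0.70725] [-0.9  0.2 -0.6] 0.0005224837931385364
```

View pics/w21z.png

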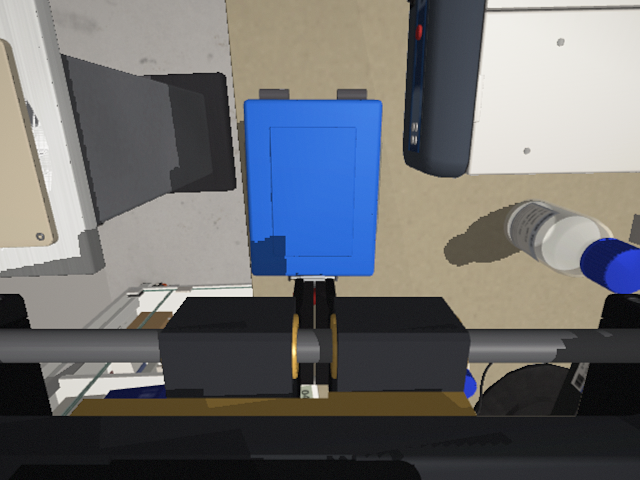

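The picture shows the lid shut at about (313, 188), the fingers well clear above it and the bystanders undisturbed. I'm handing in the job.

```bash
python3 -c "
from h import *
r.close_job(); print(r.read_state()['time'])"
```

```text
the job is handed in; nothing more can be done
the job is handed in; nothing more can be done
```

The latch is closed and the job is handed in at about 27.5 s. However, I may have broken the 25 N limit on the lever, so the run could be judged a failure.

**What I did:**
- **Lid:** I pressed it onto the seal with about 9 N.
- **Bail:** I pinched the T-grip end to end and swung the bail over. The bar first caught on the keeper's lip at about 9 N, so I backed off, moved 2 mm inward and lowered it into the groove. I then tugged at 7–9 N for about a second, let go, and it stayed hooked.
- **Lever:** I pressed the paddle down to its stop with shut, tilted fingers.

**Last checks:**
- **Lever:** the wrist pictures put it at 0–0.03 rad, after correcting for an offset of about 3.5 pixels in my model.
- **Bar:** in the pictures taken up to a lever angle of about 0.3 rad it sat behind the lip. The later, less magnified ones showed no change.
- **Lid:** a light touch found its top about 1.7 mm lower than when it lay on the free seal. That is roughly 0.01 rad, under the 0.02 limit.
- **Clear of everything:** the arm was well above the lid at the end. The bystanders looked undisturbed in the pictures, but I did not measure their positions.

**What went wrong or disagreed:**
- **Lever force:** I sent the last three small pushes without stopping to check between them. At the stop the wrist force reached about 28 N before I backed off, so the finger–lever force may have passed 25 N.
- **Paddle force:** I felt only 1–2 N before the stop, not the roughly 12 N described. That fits a keeper sitting about 2 mm low.
- **Lid angle from pictures:** the pictures gave anything from 0.01 to 0.025 rad, which is why I settled it by touch.

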